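# Hook out the specimen drawer and free the ore block

### The job

Take the orange-handled hook tool from its forked stand, catch its tip in the brass eye of the blue drawer under the low glass shelf, draw the drawer all the way out to its stop with it, and hang the hook back in its stand. Then flip the drawer's clamp arm up and over until it lies open, lift out the freed amber ore block and set it down gently, upright, inside the black rest tray. Leave the small round mount in the drawer and do not disturb the other things on the bench.

Things in the scene. Friction and masses are not known exactly. Their poses are not given: they have to be found in the camera images.
- bay: Fixed glass showcase bay, open in front, under a glass shelf with an aluminium front edge: 250 deep (x), 200 wide (y). Origin on the bench below the middle of the shelf's front edge; x points into the bay, -x is the way the drawer comes out, z up. Glass shelf from z 127 to 135 (two small minerals stand on its rear corners, x over 190); floor plate inside 6 thick (top at z 6); clear width inside 184. Varies in place and yaw.
- drawer (a joint): Travel of the blue drawer (150 wide, 180 long) out of the bay along the bay's -x, m: 0 home, 0.16 fully out at its hard stop. Slides with about 1.5 N of friction plus 6 N per m/s; stays where left.
- eye_mid (a point): Middle of the range of the brass eye on the drawer's front. The eye, a flat level ring (hole 17, wire 6 thick), sits on a short rail, stiffly (2.5 N), up to 11 to either side in y; where is not measured: look or feel for it. 34 above the bench, 20 behind the shelf's front edge when home (the tool must lean 28 to 45 degrees, handle to the bay's -x, upright later); board 25 behind; air below.
- hook_tool: Loose hook tool, 0.15 kg. Origin at the centre of the underside of its steel square flange (46 x 46 x 5), z up along the handle. Orange square handle 24 x 24 from z 5 to 60. Below the flange a 7 thick steel shank runs straight to z -120, then bends by 50 degrees towards the tool's -x and ends 24 further on. It starts hanging in the stand with its axes along the stand's. If the handle leans 40 degrees towards -x, the bent end points nearly straight down, slightly back to -x.
- hook_tip (a point): Centre of the round end (radius 3.5) of the hook: at x -18.4, y 0, z -135.4 of the tool.
- stand: Fixed forked stand of the tool: origin on the bench, x as the slot axis. Two level aluminium prongs (top at z 168, 8 thick, each 20 wide) reach from a rear post (x 30 to 46, no higher than z 168) to x -30, with an 18 wide slot between them that opens to -x. The tool's flange lies on the prongs with its shank in the slot: lift at least 8, then draw it out 60 to -x; return the other way. Swaps sides with the rest tray from run to run.
- stand_seat (a point): Where the tool's origin sits when hung: centre of the slot between the prongs, level with their top, 168 above the bench. Axes as the stand.
- clamp (a joint): Clamp arm on the drawer, rad: 0 closed over the block, 3.0 lying open on the other side. It pivots freely about a line along the bay's x; its weight holds it shut below about 1.4 rad and drops it open beyond. Damped.
- clamp_hinge (a point): Point on the clamp's pivot axis, 66 above the bench, on the drawer's +y side. The arm (12 wide, 8 thick, 0.10 kg) reaches from here 110 to the drawer's -y side, passing over the block; it swings up and over to +y.
- clamp_grip (a point): Grip point of the clamp's red handle, a 14 x 14 post, 44 long, standing upright on the free end of the closed arm, 103 from the pivot in -y; the point is 32 above the pivot's height and 16 below the post's top. It swings with the arm. With the drawer out it is 55 in front of the shelf's edge.
- specimen: Loose amber ore block with a green polished top, 46 (x) x 32 (y) x 36 high, 0.10 kg. Origin at the centre of its underside. It stands in the drawer's nest between 5 high strips at its two x ends, drawer floor 22 above the bench; the clamp's post is 37 from its +y side.
- spare: Grey round mount, 25 across, 20 high, that stays in the drawer behind the amber block (52 between centres). Origin under its centre.
- rest: Fixed black rest tray, 80 (x) x 66 (y) outside, 64 x 50 inside, rim 16 high. Origin on the bench under its centre.
- rest_floor (a point): Centre of the rest tray's inner floor, 8 above the bench; axes as the tray.
- oil_bottle: Loose amber oil bottle, 44 across, 110 high. Bystander.
- jar: Jar with blue cap, 64 across, 80 high. Bystander.
- slide_box: Blue slide box 100 x 70 x 30. Bystander.
- dish: Glass dish 84 across, 16 high. Bystander.
- geode: Purple mineral on a wooden foot 50 x 50, about 60 high. Bystander.
- nest_spare (a point): Where the spare mount's origin belongs, on the drawer's floor; moves with the drawer.
There are look-alikes about, which are no part of the job. Of the things shaped like the hook_tool, the steel one is meant.

How it is judged:
By the outcome, as a careful person would: the job done as asked, in the order asked, and still so for the second after the job is handed in, with the robot touching nothing.
It also fails if it takes over 72 s, if anything falls off the work surface, if the arm or the gripper's body presses on something with over 40 N, if the wrist force passes 120 N, or if a joint passes its speed limit or range.

### The arm

A 6-joint arm with a two-finger parallel gripper is mounted at the origin on the work surface. World frame = base frame: x ahead of the robot, y to its left, z up, the work surface at z = 0. Lengths are in mm, angles in rad, forces in N, time in s.
With the tool pointing down it reaches from about 300 to 750 mm from the base axis. Payload 8.5 kg.
Tool frame: the origin (TCP) lies at the very end of the fingers, on their centre line; the grasp point (between the pads) lies bot.grasp_offset behind it (bot.grasp_offset is the distance from the TCP to the grasp point, in mm); z points along the fingers, y is the line along which they close (so a half turn about z gives the same grasp; the last joint's range is limited). The gripper opens to 88 mm and grips with 3 to 60 N. Pads are 18 mm wide; open, the fingers measure 123 mm over their backs; the gripper's body (75 mm by 187 mm) begins 45 mm behind the grasp point.
Start: joints at [-1.477, 0.381, 1.297, -0, 1.464, -0.215], TCP at [167.148, -523.968, 238.748] pointing down, gripper open.
Joint ranges: [-3.11, 3.11], [-0.89, 2.33], [0.22, 2.48], [-1.42, 4.56], [0.17, 2.85], [-2.88, 2.88]. Speed limits (rad/s): [2.39, 2.39, 3.14, 3.14, 3.14, 3.14].

### API

Orientations are given as a unit quaternion [w, x, y, z].
In Python, from plant import bot gives the robot as it stands.
- The arm moves only by the shell command python3 -m jog 'ROWS' [OPENING] [FORCE]. ROWS is JSON, a list of rows, each an object of numbers: "dx", "dy", "dz": the shift along the tool's x, y, z in mm; "spin": the turn about the tool's z in degrees. In form: [{"dx": .., "dy": .., "dz": .., "spin": ..}, ...]. A call has 1 to 10 rows; each row shifts and turns the commanded pose from where the row before left it, along the tool's axes as they then stand; what a row does not reach is not made up. A row lasts 1/10 s, in which the tool goes at most 50 mm and 8.59 degrees, less where a joint would pass 70% of its speed; a pose out of reach is approached as far as the arm can. A call is refused whole if a number of a shift passes 50 or a number of a turn 8.59, either way. A call with a gripper value outside its range is refused whole. OPENING is the opening in per cent of the stroke, from 0 (shut) to 100 (fully open), set as the call begins (- or left out, the last holds). The fingers move at their own pace and stop on an object; FORCE is the grip in N (left out, the last holds). Time passes only in rows, so rows that do not move let the fingers close. It gives the time, the measured TCP pose, the force, the opening and the grip force at its end, in the units of the state.
- bot.read_state(): the state, without advancing time (a new reading comes with each control period).
- bot.get_image(name): name is "scene" or "top" or "wrist"; returns a dict with "frame" (420x560x3 uint8, red, green, blue), "range_z" (420x560 float32, mm along the optical axis (not along the pixel's ray), 0 where there is no reading), "camera_matrix" (3x3 intrinsics, pixels), "pose" (4x4, takes a point from camera to world coordinates). Camera axes: x right, y down, z forward; pixel columns grow to the right and rows downward; lengths in mm; the calibration is good to about 2 mm. A picture is of the moment at which its call begins.
- bot.hand_in(): hands the job in; it is judged then, once.
Trained networks look in a picture, given as the dict that the camera call returned (one of the last four; its "shot" number tells which), for a name from the list of things; names that differ only in an ending like _2 or _b are one class to them, and where a whole thing is asked for, a point or a joint stands for the part that bears it (a point fixed in the world has none). Each returns a list of dicts, best first, with "score" (0 to 1); they miss things now and then, are a little off and sometimes report something else, mostly with a low value. They report only what shows in the picture. A call takes as long as a camera call. They do not tell look-alikes from the thing itself.
- bot.find_in(picture, thing): "location" ([x, y, z] in mm, in world coordinates, good to about 4 mm: the middle of the surface that is visible of it).
- bot.outline_of(picture, thing): "region" (420x560 bool, what is visible of it).
- bot.pinpoint(picture, thing): "location" ([x, y, z] in mm, in world coordinates, good to about 4 mm: a listed point, or the origin of a listed thing).
The state is a dict: "clock": time; "joints": joint angles; "joint_vel": joint speeds; "joint_efforts": joint torques, N m; "position": TCP position; "orientation": TCP orientation; "contact_force": force on the tool from outside, world axes, zero at the start; "wrist_torque": the same for the moment, N m; "opening": finger opening in mm; "finger_force": force on a finger pad.
Only numpy, scipy, OpenCV 4.12 (cv2) and the standard library are available. Lean on these libraries where they do the work, as an engineer would, in place of code of your own. Each camera call takes 0.05 s, during which the arm holds its last target. There are 200 camera calls.

## Working session

There is one attempt and no reset: what is moved stays moved. The work goes in short steps, Python scripts to look and compute and a shell command to move; the robot and the scene stay as the last step left them, time stands still between calls to the robot, and variables do not carry over. Pictures are saved under pics/ and viewed, at most 10 in all, crops included, and the job is handed in when it is done.

```bash
ls; mkdir -p pics
cat > h.py <<'E'
import numpy as np, cv2
from plant import bot
def px(im,P):
    T=np.linalg.inv(im["pose"]); c=T[:3,:3]@np.asarray(P)+T[:3,3]; u=im["camera_matrix"]@c; return u[:2]/u[2]
def w(im,u,v,z=None):
    z=im["range_z"][int(round(v)),int(round(u))] if z is None else z
    c=np.linalg.inv(im["camera_matrix"])@np.array([u,v,1.])*z
    return im["pose"][:3,:3]@c+im["pose"][:3,3]
def cloud(im,m=None):
    v,u=np.nonzero((im["range_z"]>0)&(m if m is not None else True)); z=im["range_z"][v,u]
    c=np.linalg.inv(im["camera_matrix"])@np.vstack([u*z,v*z,z]); return (im["pose"][:3,:3]@c).T+im["pose"][:3,3]
def save(im,n,crop=None,s=1):
    f=im["frame"][:,:,::-1]
    if crop: f=f[crop[1]:crop[3],crop[0]:crop[2]]
    cv2.imwrite("pics/"+n,cv2.resize(f,None,fx=s,fy=s,interpolation=cv2.INTER_CUBIC))
E
python3 - <<'E'
from h import *
print(bot.grasp_offset, bot.read_state())
names=["bay","drawer","eye_mid","hook_tool","hook_tip","stand","stand_seat","clamp_hinge","clamp_grip","specimen","spare","rest","rest_floor","oil_bottle","jar","slide_box","dish","geode"]
for c in ["scene","top"]:
    im=bot.get_image(c); save(im,c+"0.png")
    print(c,im["pose"][:3,3].round(),im["pose"][:3,2].round(2))
    for n in names:
        for r in bot.pinpoint(im,n)[:2]: print(c,n,np.round(r["location"]),round(r["score"],2))
f=[cv2.imread(f"pics/{c}0.png") for c in("scene","top")]
E
```

```text
pics
18.700000000000003 {'clock': 0.0, 'joints': array([-1.47728561e+00,  3.81194607e-01,  1.29824030e+00, -2.24347536e-05,
        1.46361560e+00, -2.15336868e-01]), 'joint_vel': array([-0.00074484,  0.00042968,  0.00034498, -0.00013486,  0.00127101,
       -0.00113131]), 'joint_efforts': array([-1.30935270e-03, -4.37937605e+01, -2.24554628e+01,  7.12138298e-02,
        3.52816621e-02, -1.24185863e-04]), 'position': array([ 167.12475542, -523.69947523,  238.14542425]), 'orientation': array([-7.28252803e-04,  9.88099873e-01,  1.53811927e-01,  3.32422125e-05]), 'contact_force': array([-0.50621717,  0.36396541, -0.06701082]), 'wrist_torque': array([-0.00100512,  0.05056207, -0.05040539]), 'finger_force': 0.0, 'opening': 88.36807623847353}
scene [1225.  885.  807.] [-0.52 -0.66 -0.54]
scene bay [612. -33.   1.] 0.93
scene bay [547. 478.  -2.] 0.28Traceback (most recent call last):
  File "<stdin>", line 8, in <module>
ValueError: it knows: bay, clamp_grip, clamp_hinge, dish, eye_mid, geode, hook_tip, hook_tool, jar, nest_spare, oil_bottle, rest, rest_floor, slide_box, spare, specimen, stand, stand_seat
```

```bash
python3 -m jog --help 2>&1 | head -20
```

```text
invalid input: not JSON, or not a number
```

Run:
```python
from h import *
names=["bay","eye_mid","hook_tool","hook_tip","stand","stand_seat","clamp_hinge","clamp_grip","specimen","spare","rest","oil_bottle","jar","slide_box","dish","geode"]
for c in ["scene","top"]:
    im=bot.get_image(c); save(im,c+"1.png",s=1.4 if c=="top" else 1.4)
    print(c,im["pose"][:3,3].round(),im["pose"][:3,2].round(2))
    for n in names:
        print(n,[(np.round(r["location"]).tolist(),round(r["score"],2)) for r in bot.pinpoint(im,n)[:3]])
```

```text
scene [1225.  885.  807.] [-0.52 -0.66 -0.54]
bay [([614.0, -32.0, -1.0], 0.82)]
eye_mid []
hook_tool [([711.0, 171.0, 22.0], 0.79), ([489.0, 293.0, 166.0], 0.74)]
hook_tip [([716.0, 305.0, 52.0], 0.69)]
stand [([494.0, 291.0, -0.0], 0.74), ([492.0, 296.0, 167.0], 0.71), ([361.0, -138.0, -2.0], 0.43)]
stand_seat [([488.0, 295.0, 168.0], 0.64), ([364.0, -133.0, -3.0], 0.27)]
clamp_hinge []
clamp_grip []
specimen [([469.0, -296.0, -2.0], 0.46)]
spare []
rest [([471.0, -294.0, -2.0], 0.6)]
oil_bottle [([645.0, 374.0, 3.0], 0.89)]
jar [([655.0, -341.0, 0.0], 0.91)]
slide_box [([362.0, -137.0, -1.0], 0.86)]
dish [([382.0, 102.0, -1.0], 0.86)]
geode []
top [ 489.   38. 1465.] [ 0.08  0.02 -1.  ]
bay [([614.0, -34.0, 2.0], 0.97)]
eye_mid []
hook_tool [([493.0, 296.0, 166.0], 0.58), ([713.0, 174.0, 25.0], 0.55)]
hook_tip [([716.0, 305.0, 47.0], 0.59)]
stand [([493.0, 297.0, 2.0], 0.98)]
stand_seat [([489.0, 296.0, 166.0], 0.78)]
clamp_hinge []
clamp_grip []
specimen [([646.0, 374.0, -1.0], 0.64)]
spare []
rest [([471.0, -296.0, 2.0], 0.83)]
oil_bottle [([643.0, 374.0, -2.0], 0.6)]
jar [([657.0, -338.0, 2.0], 0.69), ([612.0, -36.0, 1.0], 0.16)]
slide_box [([362.0, -137.0, 0.0], 0.62), ([472.0, -299.0, 3.0], 0.26)]
dish [([382.0, 102.0, -1.0], 0.76)]
geode [([545.0, 478.0, -2.0], 0.86)]
```

View pics/scene1.png

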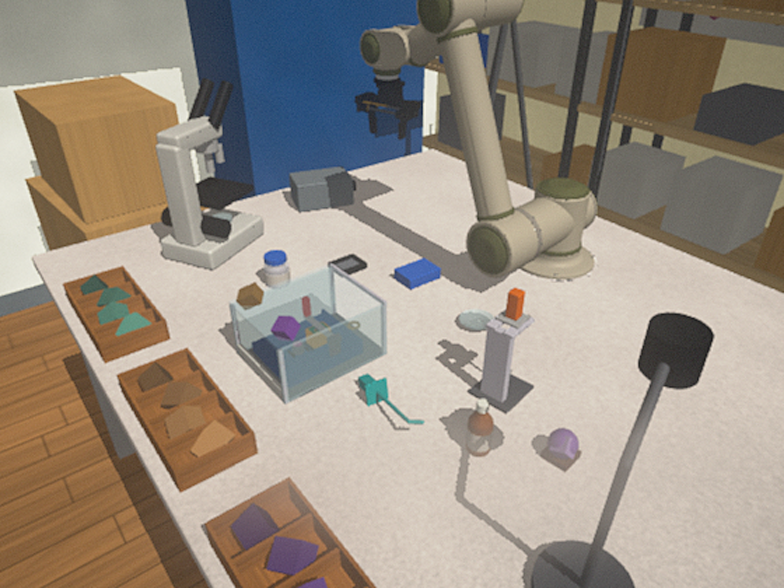

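View pics/top1.png

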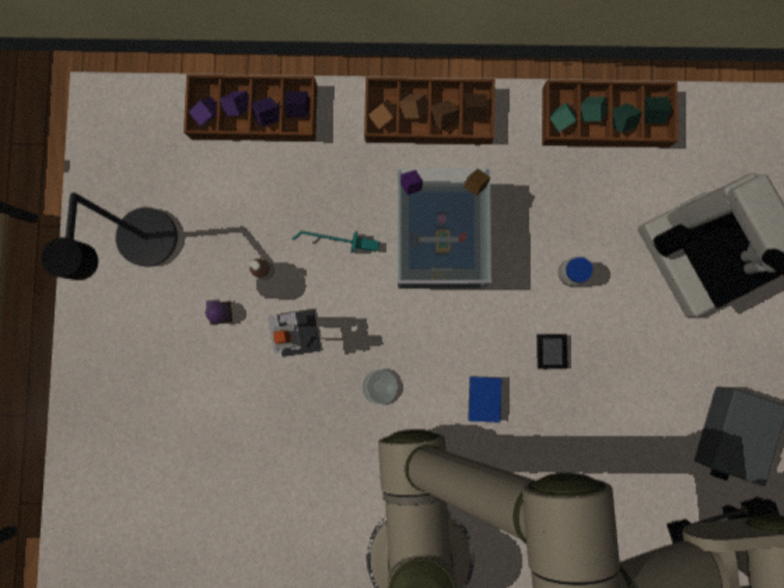

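Run:
```python
from h import *
for c in ["scene","top"]:
    im=bot.get_image(c); P=cloud(im)
    for nm,ctr,zs in [("prong",(490,296),(158,171)),("handle",(490,296),(200,235)),("post",(490,296),(100,150)),("base",(490,296),(3,12))]:
        m=(np.hypot(P[:,0]-ctr[0],P[:,1]-ctr[1])<75)&(P[:,2]>zs[0])&(P[:,2]<zs[1]); Q=P[m]
        if len(Q)>8:
            r=cv2.minAreaRect(Q[:,:2].astype(np.float32)); print(c,nm,len(Q),np.round(r[0]),np.round(r[1]),round(r[2],1),Q[:,2].mean().round(1))
    m=(abs(P[:,0]-720)<170)&(abs(P[:,1]+34)<130)&(P[:,2]>122)&(P[:,2]<142); Q=P[m]
    if len(Q)>8:
        r=cv2.minAreaRect(Q[:,:2].astype(np.float32)); print(c,"shelf",len(Q),np.round(r[0]),np.round(r[1]),round(r[2],1)); 
    # front edge: min x per y bin
        for y in range(-130,71,20):
            s=Q[abs(Q[:,1]-y)<6]
            if len(s): print(y,np.round(np.percentile(s[:,0],[0,10]),1),end=";")
    print()
    if c=="top":
        save(im,"bigtop.png",(180,200,245,260),10)
```

```text
scene prong 311 [503. 295.] [79. 60.] 10.4 165.7
scene handle 150 [493. 294.] [28. 25.] 10.5 216.6
scene post 309 [536. 303.] [20. 53.] 27.3 125.4
scene base 449 [496. 290.] [121. 100.] 10.1 6.7
scene shelf 3456 [738. -33.] [255. 208.] 1.1
-130 [616.4 633.7];-110 [615.9 636.6];-90 [615.6 642.7];-70 [615.  644.4];-50 [616.9 647.5];-30 [615.7 644.4];-10 [613.  634.6];10 [613.4 632.8];30 [612.6 639.8];50 [612.3 640.8];70 [613.3 663.8];
top prong 264 [503. 295.] [76. 59.] 10.3 167.0
top handle 88 [493. 292.] [22. 25.] 2.1 224.7
top post 15 [528. 290.] [12. 38.] 31.6 122.5
top base 459 [490. 294.] [142. 143.] 58.6 7.0
top shelf 5025 [742. -34.] [251. 199.] 1.3
-130 [619.  636.5];-110 [618.7 637.5];-90 [618.2 638.1];-70 [617.7 641.8];-50 [617.1 641.7];-30 [616.9 640.6];-10 [616.4 640.6];10 [616.1 640. ];30 [615.5 634.2];50 [614.9 633.6];70 [694.3 713.4];
```

View pics/bigtop.png

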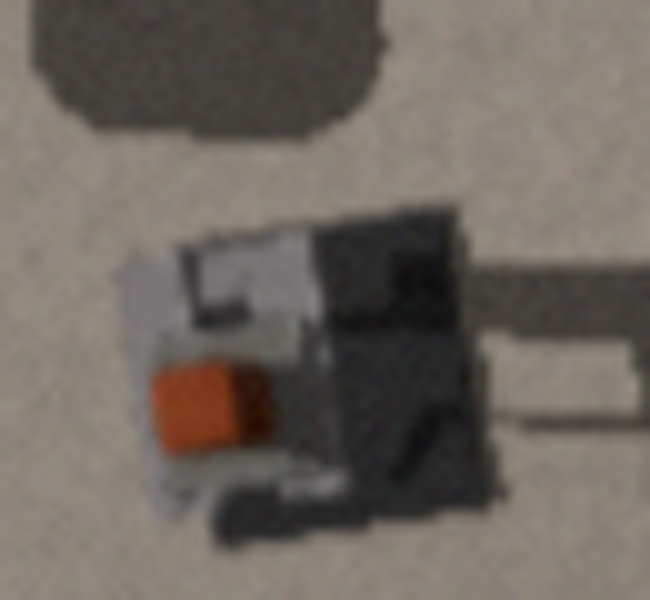

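```bash
python3 -m jog '[{"spin":7.4,"dz":-20},{"dx":34,"dy":-32,"dz":-7},{"dx":34,"dy":-32,"dz":-7},{"dx":34,"dy":-32,"dz":-7},{"dx":34,"dy":-32,"dz":-7},{"dx":34,"dy":-32,"dz":-7},{"dx":34,"dy":-32,"dz":-7},{"dx":34,"dy":-32,"dz":-7},{"dx":34,"dy":-32,"dz":-7},{"dx":34,"dy":-32,"dz":-7}]' 100
python3 -m jog '[{"dx":34,"dy":-32},{"dx":34,"dy":-32},{"dx":34,"dy":-32},{"dx":34,"dy":-32},{"dx":0},{"dx":0}]'
cat >> h.py <<'E'
def go(x,y,z,yaw):
    s=bot.read_state(); p=s["position"]; q=s["orientation"]
    from scipy.spatial.transform import Rotation as R
    M=R.from_quat([q[1],q[2],q[3],q[0]]).as_matrix(); y0=np.degrees(np.arctan2(M[1,0],M[0,0]))
    sp=(y0-yaw+180)%360-180
    d=np.array([x,y,z])-p; a=np.radians(yaw); c,s_=np.cos(a),np.sin(a)
    b=M.T@d
    print("now",p.round(1),"yaw",y0.round(2),"spin",round(sp,2),"| d before spin",b.round(1),"after",(d[0]*c+d[1]*s_).round(1),(d[0]*s_-d[1]*c).round(1),(-d[2]).round(1),"F",bot.read_state()["contact_force"].round(1),"J6",bot.read_state()["joints"].round(2)[[0,5]],"t",s["clock"].__round__(1))
E
python3 - <<'E'
from h import *
go(494,294.5,300,10.3)
im=bot.get_image("wrist"); save(im,"w1.png",s=1.4)
print(im["pose"].round(2))
for n in ["eye_mid","bay","clamp_grip","clamp_hinge","specimen","spare"]:
    print(n,[(np.round(r["location"]).tolist(),round(r["score"],2)) for r in bot.pinpoint(im,n)[:3]])
E
```

```text
now [ 167.1 -524.   238.8] yaw 17.69 spin 7.39 | d before spin [ 560.1 -680.4  -61.2] after 467.9 -746.8 -61.2 F [-1.2  0.3 -0.2] J6 [-1.48 -0.22] t 1.9
[[ 3.0000e-01 -9.1000e-01 -2.9000e-01  2.4268e+02]
 [-9.5000e-01 -2.9000e-01 -9.0000e-02 -4.9953e+02]
 [ 0.0000e+00  3.0000e-01 -9.5000e-01  3.8297e+02]
 [ 0.0000e+00  0.0000e+00  0.0000e+00  1.0000e+00]]
eye_mid []
bay []
clamp_grip []
clamp_hinge []
specimen []
spare []invalid input
invalid input
```

View pics/w1.png

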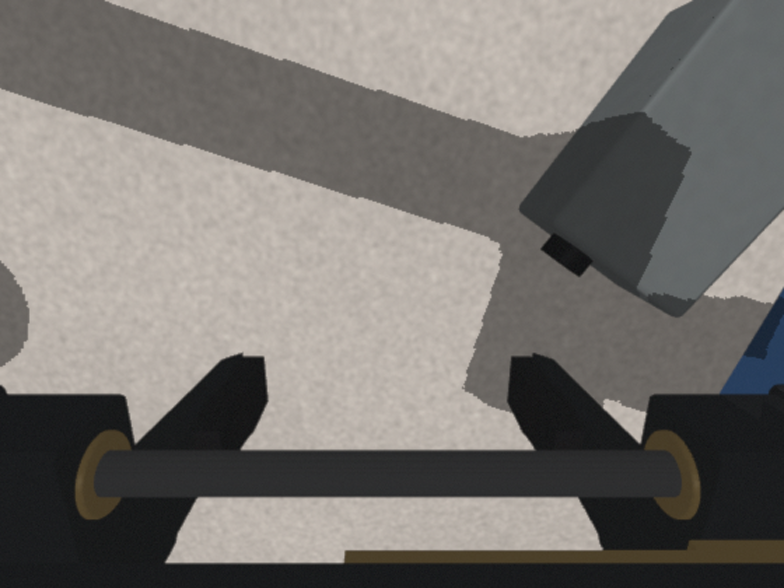

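```bash
python3 -m jog '[{"dx":0,"dy":0,"spin":7.4,"dz":-20},{"dx":34,"dy":-32,"dz":-7,"spin":0},{"dx":34,"dy":-32,"dz":-7,"spin":0},{"dx":34,"dy":-32,"dz":-7,"spin":0},{"dx":34,"dy":-32,"dz":-7,"spin":0},{"dx":34,"dy":-32,"dz":-7,"spin":0},{"dx":34,"dy":-32,"dz":-7,"spin":0},{"dx":34,"dy":-32,"dz":-7,"spin":0},{"dx":34,"dy":-32,"dz":-7,"spin":0},{"dx":34,"dy":-32,"dz":-7,"spin":0}]' 100
python3 -m jog '[{"dx":34,"dy":-32,"dz":0,"spin":0},{"dx":34,"dy":-32,"dz":0,"spin":0},{"dx":20,"dy":-32,"dz":0,"spin":0},{"dx":10,"dy":-32,"dz":0,"spin":0},{"dx":0,"dy":0,"dz":0,"spin":0},{"dx":0,"dy":0,"dz":0,"spin":0}]'
python3 - <<'E'
from h import *
go(494,294.5,300,10.3)
im=bot.get_image("wrist"); save(im,"w2.png",s=1.4)
for n in ["eye_mid","bay","clamp_grip","clamp_hinge","specimen","spare"]:
    print(n,[(np.round(r["location"]).tolist(),round(r["score"],2)) for r in bot.pinpoint(im,n)[:3]])
E
```

```text
clock: 3.25
position: [417.5, -184.2, 322.3]
orientation: [0.0, 0.996, 0.09, 0.0]
contact_force: [0.8, -0.5, -0.1]
opening: 88.1
finger_force: 0.0
clock: 3.85
position: [490.3, -42.3, 321.8]
orientation: [0.0, 0.996, 0.09, -0.0]
contact_force: [-0.4, 0.9, 0.8]
opening: 88.3
finger_force: 0.0
now [490.3 -42.3 321.8] yaw 10.37 spin 0.07 | d before spin [  64.3 -330.6   21.7] after 63.9 -330.7 21.8 F [-0.4  0.9  0.8] J6 [-0.33  1.06] t 3.9
eye_mid [([636.0, -39.0, 29.0], 0.57)]
bay [([611.0, -35.0, 2.0], 0.84)]
clamp_grip []
clamp_hinge [([610.0, -32.0, -0.0], 0.47), ([384.0, 104.0, -4.0], 0.19)]
specimen [([476.0, -296.0, 0.0], 0.32)]
spare []
```

View pics/w2.png

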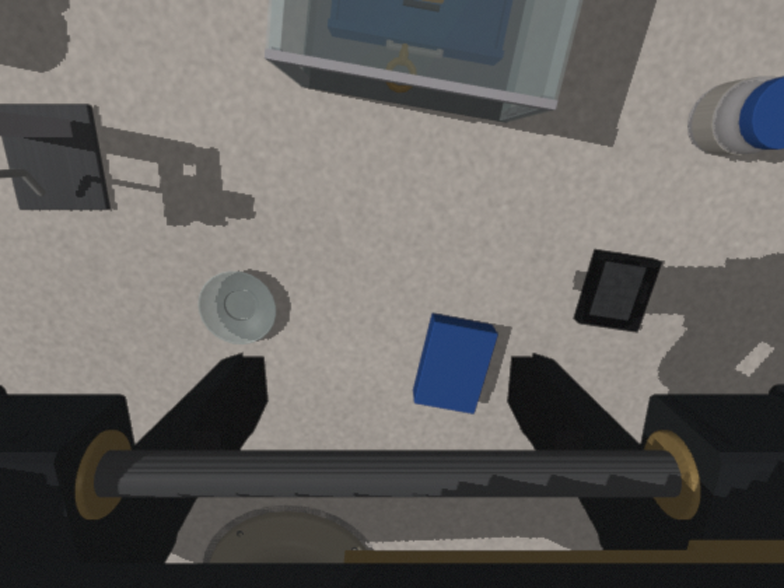

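Run:
```python
from h import *
im=bot.get_image("wrist")
def pl(u,v,z):
    u,v=u/1.4,v/1.4
    A=im["pose"]; d=A[:3,:3]@np.linalg.inv(im["camera_matrix"])@np.array([u,v,1.]); o=A[:3,3]; return (o+d*(z-o[2])/d[2]).round(1)
print("ring",pl(401,73,34),"rail ends",pl(388,42,34),pl(442,52,34))
print("edge ends",pl(268,52,135),pl(556,104,135), "bottom",pl(303,87,0),pl(500,122,0))
print("rest",[pl(*c,16)[:2].tolist() for c in[(596,250),(662,262),(640,331),(575,322)]])
save(im,"eye.png",(180,0,420,100),3.3)
```

```text
ring [635.7 -29.2  34. ] rail ends [657.4 -13.7  34. ] [658.1 -60.9  34. ]
edge ends [616.7  59.8 135. ] [ 619.8 -136.7  135. ] bottom [612.6  60.2   0. ] [ 615.6 -131.9    0. ]
rest [[512.9, -255.6], [512.9, -326.4], [435.9, -330.5], [433.5, -258.2]]
```

View pics/eye.png

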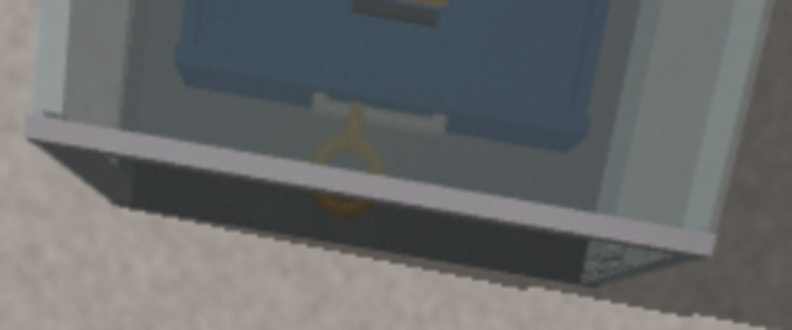

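```bash
python3 -m jog '[{"dx":8,"dy":-41,"dz":0,"spin":0},{"dx":8,"dy":-41,"dz":0,"spin":0},{"dx":8,"dy":-41,"dz":0,"spin":0},{"dx":8,"dy":-41,"dz":0,"spin":0},{"dx":8,"dy":-41,"dz":0,"spin":0},{"dx":8,"dy":-41,"dz":0,"spin":0},{"dx":8,"dy":-41,"dz":0,"spin":0},{"dx":8,"dy":-43.5,"dz":0,"spin":0},{"dx":0,"dy":0,"dz":0,"spin":0},{"dx":0,"dy":0,"dz":0,"spin":0}]'
python3 - <<'E'
from h import *
go(494,294,184.5,10.3)
im=bot.get_image("wrist")
P=cloud(im); a=np.array([np.cos(.18),np.sin(.18)]); b=np.array([-a[1],a[0]])
for nm,zs,r in [("prong",(160,172),90),("handletop",(222,234),40),("flange",(172.5,178),40)]:
    Q=P[(P[:,2]>zs[0])&(P[:,2]<zs[1])&(np.hypot(P[:,0]-494,P[:,1]-294)<r)]
    if len(Q)>20:
        R=cv2.minAreaRect(Q[:,:2].astype(np.float32)); print(nm,len(Q),np.round(R[0],1),np.round(R[1],1),round(R[2],1),np.median(Q[:,2]).round(1), [np.percentile((Q[:,:2]-[494,294])@k,[1,99]).round(1) for k in(a,b)])
for n in ["hook_tool","stand_seat"]:
    print(n,[(np.round(r["location"]).tolist(),round(r["score"],2)) for r in bot.pinpoint(im,n)[:3]])
E
```

```text
clock: 5.25
position: [494.2, 294.4, 321.4]
orientation: [0.0, 0.996, 0.09, -0.0]
contact_force: [-0.4, -1.0, -0.0]
opening: 88.1
finger_force: 0.0
now [494.2 294.4 321.4] yaw 10.37 spin 0.07 | d before spin [ -0.2   0.3 136.9] after -0.2 0.4 136.9 F [-0.4 -1.  -0. ] J6 [0.33 1.72] t 5.2
prong 3237 [502.  295.3] [76.2 58.1] 10.4 166.6 [array([-28.5,  45.9]), array([-28.7,  28.3])]
handletop 849 [493.  293.3] [24.  23.8] 14.2 226.1 [array([-12.1,  10.5]), array([-11.8,  11.3])]
flange 69 [491.6 292.9] [40.5 43.9] 11.0 173.1 [array([-21.6,  16.9]), array([-22.5,  21.3])]
hook_tool [([716.0, 171.0, 22.0], 0.89), ([492.0, 287.0, 168.0], 0.88), ([360.0, -138.0, 3.0], 0.47)]
stand_seat [([632.0, -36.0, 27.0], 0.43), ([475.0, 293.0, 34.0], 0.36)]
```

```bash
python3 -m jog '[{"dx":-1,"dy":0.5,"dz":45,"spin":0},{"dx":0,"dy":0,"dz":45,"spin":0},{"dx":0,"dy":0,"dz":35,"spin":0},{"dx":0,"dy":0,"dz":12,"spin":0},{"dx":0,"dy":0,"dz":0,"spin":0}]'
python3 -m jog '[{"dx":0,"dy":0,"dz":0,"spin":0},{"dx":0,"dy":0,"dz":0,"spin":0},{"dx":0,"dy":0,"dz":0,"spin":0},{"dx":0,"dy":0,"dz":0,"spin":0},{"dx":0,"dy":0,"dz":0,"spin":0},{"dx":0,"dy":0,"dz":0,"spin":0}]' 0 40
```

```text
clock: 5.9
position: [493.4, 292.6, 184.2]
orientation: [0.0, 0.996, 0.089, -0.001]
contact_force: [-0.6, -0.7, 0.2]
opening: 88.3
finger_force: 0.0
clock: 6.5
position: [493.4, 293.5, 184.9]
orientation: [-0.0, 0.996, 0.09, 0.0]
contact_force: [0.5, -0.5, -0.3]
opening: 41.8
finger_force: 0.0
```

```bash
python3 -m jog '[{"dx":0,"dy":0,"dz":0,"spin":0},{"dx":0,"dy":0,"dz":0,"spin":0},{"dx":0,"dy":0,"dz":0,"spin":0},{"dx":0,"dy":0,"dz":0,"spin":0},{"dx":0,"dy":0,"dz":0,"spin":0}]'
python3 -m jog '[{"dx":0,"dy":0,"dz":-5,"spin":0},{"dx":0,"dy":0,"dz":-10,"spin":0},{"dx":0,"dy":0,"dz":-10,"spin":0},{"dx":0,"dy":0,"dz":0,"spin":0}]'
```

```text
clock: 7.0
position: [493.4, 293.4, 184.7]
orientation: [0.0, 0.996, 0.09, -0.0]
contact_force: [-0.3, 0.3, 0.4]
opening: 23.5
finger_force: 39.8
clock: 7.4
position: [494.0, 293.7, 211.8]
orientation: [-0.0, 0.996, 0.09, 0.002]
contact_force: [-0.5, -0.9, -2.2]
opening: 23.8
finger_force: 39.8
```

```bash
python3 -m jog '[{"dx":-30,"dy":0,"dz":0,"spin":0},{"dx":-35,"dy":0,"dz":0,"spin":0},{"dx":-35,"dy":0,"dz":0,"spin":-6},{"dx":0,"dy":0,"dz":0,"spin":-8.5},{"dx":0,"dy":0,"dz":0,"spin":-8.5},{"dx":0,"dy":0,"dz":0,"spin":-8.5},{"dx":0,"dy":0,"dz":0,"spin":-8.5},{"dx":0,"dy":0,"dz":0,"spin":-8.5},{"dx":0,"dy":0,"dz":0,"spin":-8.5},{"dx":0,"dy":0,"dz":0,"spin":-8.5}]'
python3 -m jog '[{"dx":0,"dy":0,"dz":0,"spin":-8.5},{"dx":0,"dy":0,"dz":0,"spin":-8.5},{"dx":0,"dy":0,"dz":0,"spin":-8.5},{"dx":0,"dy":0,"dz":0,"spin":-8.5},{"dx":0,"dy":0,"dz":0,"spin":-8.5},{"dx":0,"dy":0,"dz":0,"spin":-8.5},{"dx":0,"dy":0,"dz":0,"spin":-8.5},{"dx":0,"dy":0,"dz":0,"spin":-8.5},{"dx":0,"dy":0,"dz":0,"spin":-8.5},{"dx":0,"dy":0,"dz":0,"spin":-8.5}]'
python3 -m jog '[{"dx":0,"dy":0,"dz":0,"spin":-8.5},{"dx":0,"dy":0,"dz":0,"spin":-8.5},{"dx":0,"dy":0,"dz":0,"spin":-8.5},{"dx":0,"dy":0,"dz":0,"spin":-4},{"dx":0,"dy":0,"dz":0,"spin":0}]'
python3 - <<'E'
from h import *
a=np.radians(10.3); ax=np.array([np.cos(a),np.sin(a)]); b=np.array([-ax[1],ax[0]])
p=np.array([493.7,294])-45*ax-19*b
go(*p,211.8,190.3)
E
```

```text
clock: 8.4
position: [394.9, 275.6, 209.9]
orientation: [0.0, 0.787, 0.617, 0.0]
contact_force: [0.7, 0.6, -1.1]
opening: 23.9
finger_force: 39.8
clock: 9.4
position: [394.9, 275.6, 209.8]
orientation: [0.0, 0.164, 0.986, 0.0]
contact_force: [-0.4, -0.8, -1.6]
opening: 23.6
finger_force: 39.8
clock: 9.9
position: [394.9, 275.6, 209.8]
orientation: [0.0, -0.09, 0.996, 0.0]
contact_force: [-0.1, 0.6, -0.5]
opening: 23.9
finger_force: 39.8
now [394.9 275.6 209.8] yaw -169.68 spin 0.02 | d before spin [-55.5 -18.6  -2. ] after -55.5 -18.6 -2.0 F [-0.1  0.6 -0.5] J6 [ 0.36 -1.39] t 9.9
```

```bash
python3 -m jog '[{"dx":-10,"dy":-18.6,"dz":-2,"spin":0},{"dx":-40,"dy":0,"dz":0,"spin":0},{"dx":-15,"dy":0,"dz":0,"spin":0},{"dx":-4,"dy":0,"dz":0,"spin":0},{"dx":-4,"dy":0,"dz":0,"spin":0},{"dx":-4,"dy":0,"dz":0,"spin":0},{"dx":0,"dy":0,"dz":0,"spin":0}]' 0 15
```

```text
clock: 10.6
position: [472.9, 270.7, 211.3]
orientation: [-0.001, -0.089, 0.996, -0.001]
contact_force: [-2.7, -3.4, -2.5]
opening: 23.9
finger_force: 15.0
```

```bash
python3 -m jog '[{"dx":-7,"dy":0,"dz":0,"spin":0},{"dx":-7,"dy":0,"dz":0,"spin":0},{"dx":-7,"dy":0,"dz":0,"spin":0},{"dx":-7,"dy":0,"dz":0,"spin":0},{"dx":0,"dy":0,"dz":0,"spin":0}]'
python3 - <<'E'
from h import *
go(472.9,270.7,211.3,190.3)
im=bot.get_image("scene"); save(im,"s2.png",(290,170,430,310),4)
E
```

```text
clock: 11.1
position: [502.5, 276.4, 212.2]
orientation: [0.001, -0.09, 0.996, 0.0]
contact_force: [-2.4, -0.3, 1.9]
opening: 23.7
finger_force: 15.0
now [502.5 276.4 212.2] yaw -169.72 spin -0.02 | d before spin [30.2 -0.3  0.8] after 30.2 -0.3 0.9 F [-2.4 -0.3  1.9] J6 [ 0.3  -1.45] t 11.1
```

View pics/s2.png

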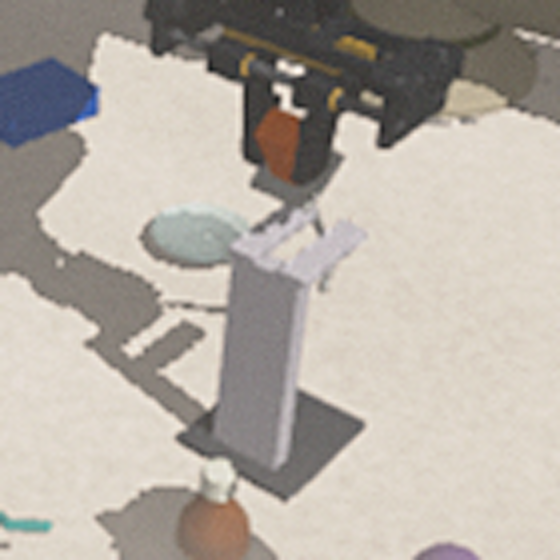

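```bash
python3 -m jog '[{"dx":-6,"dy":0,"dz":0,"spin":0},{"dx":0,"dy":0,"dz":0,"spin":0},{"dx":10,"dy":0,"dz":0,"spin":0},{"dx":25,"dy":0,"dz":0,"spin":0}]' 0 15
python3 -m jog '[{"dx":35,"dy":0,"dz":0,"spin":0},{"dx":40,"dy":0,"dz":0,"spin":0},{"dx":20,"dy":0,"dz":0,"spin":8.5},{"dx":0,"dy":0,"dz":0,"spin":8.5},{"dx":0,"dy":0,"dz":0,"spin":8.5},{"dx":0,"dy":0,"dz":0,"spin":8.5},{"dx":0,"dy":0,"dz":0,"spin":8.5},{"dx":0,"dy":0,"dz":0,"spin":8.5},{"dx":0,"dy":0,"dz":0,"spin":8.5},{"dx":0,"dy":0,"dz":0,"spin":8.5}]' 0 60
python3 -m jog '[{"dx":0,"dy":0,"dz":0,"spin":8.5},{"dx":0,"dy":0,"dz":0,"spin":8.5},{"dx":0,"dy":0,"dz":0,"spin":8.5},{"dx":0,"dy":0,"dz":0,"spin":8.5},{"dx":0,"dy":0,"dz":0,"spin":8.5},{"dx":0,"dy":0,"dz":0,"spin":8.5},{"dx":0,"dy":0,"dz":0,"spin":8.5},{"dx":0,"dy":0,"dz":0,"spin":8.5},{"dx":0,"dy":0,"dz":0,"spin":8.5},{"dx":0,"dy":0,"dz":0,"spin":8.5}]'
python3 -m jog '[{"dx":0,"dy":0,"dz":0,"spin":8.5},{"dx":0,"dy":0,"dz":0,"spin":8.5},{"dx":0,"dy":0,"dz":0,"spin":2},{"dx":0,"dy":0,"dz":0,"spin":0}]'
python3 - <<'E'
from h import *
go(500,-28.5,178,1.1)
im=bot.get_image("wrist")
m=bot.outline_of(im,"hook_tool")
for r in m[:2]:
    Q=cloud(im,r["region"]); print(round(r["score"],2),Q.min(0).round(),Q.max(0).round(),r["region"].sum())
print([(np.round(r["location"],1).tolist(),round(r["score"],2)) for r in bot.pinpoint(im,"hook_tip")[:3]])
save(im,"w3.png",s=1.2)
E
```

```text
clock: 11.55
position: [473.6, 270.7, 211.3]
orientation: [0.001, -0.089, 0.996, 0.0]
contact_force: [-0.7, 0.1, -2.2]
opening: 24.0
finger_force: 15.0
clock: 12.55
position: [379.2, 253.8, 211.8]
orientation: [0.0, 0.485, 0.874, 0.0]
contact_force: [-0.7, 0.0, -1.5]
opening: 23.5
finger_force: 60.0
clock: 13.55
position: [379.2, 253.8, 211.9]
orientation: [0.0, 0.948, 0.317, 0.001]
contact_force: [-0.6, -0.1, -1.5]
opening: 23.8
finger_force: 60.0
clock: 13.95
position: [379.2, 253.8, 211.8]
orientation: [-0.0, 0.987, 0.159, 0.0]
contact_force: [-1.4, -0.4, -0.8]
opening: 23.2
finger_force: 60.0
now [379.2 253.8 211.8] yaw 18.29 spin 17.19 | d before spin [ 26.1 306.   33.9] after 115.3 284.6 33.8 F [-1.4 -0.4 -0.8] J6 [0.33 1.58] t 13.9
0.7 [284. 181.  -3.] [470. 288. 251.] 10003
0.58 [612.  36.  -2.] [632.  66.  28.] 562
[([460.8, 283.5, 81.1], 0.66)]
```

View pics/w3.png

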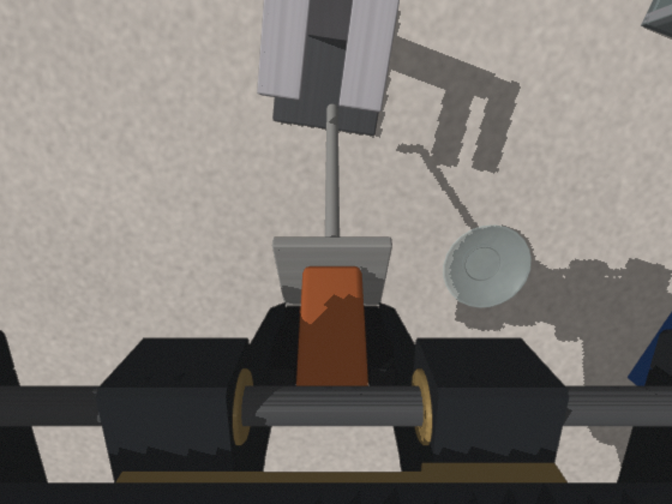

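```bash
python3 -m jog '[{"dx":0,"dy":0,"dz":0,"spin":8.59},{"dx":0,"dy":0,"dz":0,"spin":8.59},{"dx":12,"dy":35.8,"dz":4,"spin":0},{"dx":12,"dy":35.8,"dz":4,"spin":0},{"dx":12,"dy":35.8,"dz":4,"spin":0},{"dx":12,"dy":35.8,"dz":4,"spin":0},{"dx":12,"dy":35.8,"dz":4,"spin":0},{"dx":12,"dy":35.8,"dz":4,"spin":0},{"dx":12,"dy":35.8,"dz":4,"spin":0},{"dx":12,"dy":35.8,"dz":4,"spin":0}]'
python3 -m jog '[{"dx":0,"dy":0,"dz":0,"spin":0},{"dx":0,"dy":0,"dz":0,"spin":0}]'
python3 - <<'E'
from h import *
go(550,-30.1,178,1.1)
im=bot.get_image("wrist")
for n in ["hook_tip","eye_mid","bay"]: print(n,[(np.round(r["location"],1).tolist(),round(r["score"],2),px(im,r["location"]).round(1).tolist()) for r in bot.pinpoint(im,n)[:3]])
hsv=cv2.cvtColor(im["frame"],cv2.COLOR_RGB2HSV)
# predicted pixel of ring (z34)
c=px(im,[636,-28.5,34]); print("pred ring px",c)
u,v=c.astype(int); 
m=((hsv[:,:,0]>8)&(hsv[:,:,0]<30)&(hsv[:,:,1]>80)); 
ys,xs=np.nonzero(m[max(0,v-40):v+40,u-50:u+50]); 
if len(xs): print(len(xs),xs.min()+u-50,xs.max()+u-50,ys.min()+max(0,v-40),ys.max()+max(0,v-40),np.median(xs)+u-50,np.median(ys)+max(0,v-40))
save(im,"w4.png",(150,0,410,160),3)
E
```

```text
clock: 15.1
position: [481.4, -32.2, 179.6]
orientation: [0.0, 1.0, 0.01, 0.0]
contact_force: [0.4, 0.3, -1.1]
opening: 23.5
finger_force: 60.0
clock: 15.3
position: [481.0, -30.9, 179.5]
orientation: [-0.0, 1.0, 0.009, -0.0]
contact_force: [0.1, 0.5, -1.0]
opening: 23.9
finger_force: 60.0
now [481.  -30.9 179.5] yaw 1.06 spin -0.04 | d before spin [69.   0.4  1.5] after 69.0 0.5 1.5 F [ 0.1  0.5 -1. ] J6 [-0.31  1.24] t 15.3
hook_tip [([568.6, -25.4, 48.6], 0.64, [272.3, 98.0])]
eye_mid [([636.8, -37.5, 29.1], 0.94, [288.8, 9.3])]
bay [([611.0, -36.3, -0.4], 0.75, [285.5, 51.0])]
pred ring px [277.64713604   8.36904453]
461 258 293 4 30 276.0 19.0
```

```bash
python3 -m jog '[{"dx":25,"dy":0,"dz":0,"spin":0},{"dx":20,"dy":0,"dz":0,"spin":0},{"dx":0,"dy":0,"dz":0,"spin":0},{"dx":0,"dy":0,"dz":0,"spin":0}]'
python3 - <<'E'
from h import *
go(550,-30.1,178,1.1)
im=bot.get_image("wrist")
for n in ["hook_tip","eye_mid"]: print(n,[(np.round(r["location"],1).tolist(),round(r["score"],2),px(im,r["location"]).round(1).tolist()) for r in bot.pinpoint(im,n)[:3]])
for P in [(636,-28.5,34),(635,-28.5,34),(636,-27.5,34),(612,-28,48)]: print(P,px(im,P).round(1))
save(im,"w5.png",(180,0,380,150),4)
E
```

```text
clock: 15.9
position: [525.5, -29.0, 179.6]
orientation: [-0.0, 1.0, 0.01, -0.0]
contact_force: [-0.5, 0.9, -2.3]
opening: 23.3
finger_force: 60.0
now [525.5 -29.  179.6] yaw 1.19 spin 0.09 | d before spin [24.4  1.6  1.6] after 24.4 1.6 1.6 F [-0.5  0.9 -2.3] J6 [-0.28  1.27] t 15.9
hook_tip [([611.5, -24.3, 50.6], 0.91, [273.5, 100.1])]
eye_mid [([612.2, -36.1, -0.6], 0.62, [286.3, 100.9])]
(636, -28.5, 34) [279.2  69.6]
(635, -28.5, 34) [279.2  70.9]
(636, -27.5, 34) [278.   69.5]
(612, -28, 48) [278.1  99.6]
```

View pics/w5.png

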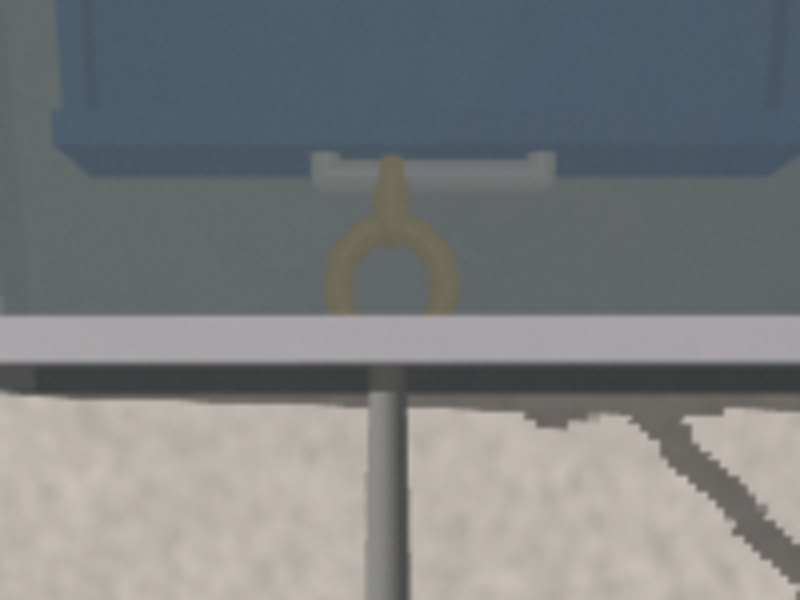

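```bash
python3 -m jog '[{"dx":13,"dy":1,"dz":0,"spin":0},{"dx":10,"dy":0,"dz":0,"spin":0},{"dx":0,"dy":0,"dz":0,"spin":0},{"dx":0,"dy":0,"dz":6,"spin":0},{"dx":0,"dy":0,"dz":5,"spin":0},{"dx":0,"dy":0,"dz":5,"spin":0},{"dx":0,"dy":0,"dz":0,"spin":0}]'
python3 - <<'E'
from h import *
go(550,-30.1,178,1.1)
im=bot.get_image("wrist")
for n in ["hook_tip"]: print(n,[(np.round(r["location"],1).tolist(),round(r["score"],2),px(im,r["location"]).round(1).tolist()) for r in bot.pinpoint(im,n)[:3]])
hsv=cv2.cvtColor(im["frame"],cv2.COLOR_RGB2HSV); c=px(im,[636,-28.5,34]); print(c)
u,v=c.astype(int); m=((hsv[:,:,0]>8)&(hsv[:,:,0]<30)&(hsv[:,:,1]>60))[v-25:v+25,u-30:u+30]
for r in m[::2]: print("".join("#" if k else "." for k in r))
E
```

```text
clock: 16.75
position: [548.6, -30.1, 162.9]
orientation: [-0.0, 1.0, 0.01, -0.001]
contact_force: [-0.7, 0.4, -1.9]
opening: 23.1
finger_force: 60.0
now [548.6 -30.1 162.9] yaw 1.11 spin 0.01 | d before spin [  1.4  -0.  -15.1] after 1.5 -0.0 -15.1 F [-0.7  0.4 -1.9] J6 [-0.27  1.28] t 16.8
hook_tip []
[277.14323517  98.03537394]
............................................................
............................................................
............................................................
............................................................
............................................................
............................................................
............................................................
............................................................
............................................................
............................................................
............................................................
............................................................
............................................................
............................................................
............................................................
............................................................
............................................................
............................................................
............................................................
............................................................
............................................................
............................................................
............................................................
............................................................
............................................................
```

```bash
python3 -m jog '[{"dx":0,"dy":0,"dz":5,"spin":0},{"dx":0,"dy":0,"dz":5,"spin":0},{"dx":0,"dy":0,"dz":0,"spin":0},{"dx":-3,"dy":0,"dz":0,"spin":0},{"dx":-3,"dy":0,"dz":0,"spin":0},{"dx":-3,"dy":0,"dz":0,"spin":0},{"dx":-3,"dy":0,"dz":0,"spin":0},{"dx":-3,"dy":0,"dz":0,"spin":0}]'
python3 - <<'E'
from h import *
im=bot.get_image("wrist"); go(540,-30,153,1.1)
m=[(np.round(r["location"],1).tolist(),round(r["score"],2)) for n in("hook_tip","eye_mid") for r in bot.pinpoint(im,n)]; print(m)
hsv=cv2.cvtColor(im["frame"],cv2.COLOR_RGB2HSV)
B=((hsv[:,:,0]>8)&(hsv[:,:,0]<30)&(hsv[:,:,1]>60)); B[170:]=0; B[:,:220]=0; B[:,340:]=0; y,x=np.nonzero(B); print(len(y), (y.min(),y.max(),x.min(),x.max()) if len(y) else "", px(im,[636,-28,34]), px(im,[624,-28,34]))
E
```

```text
clock: 17.65
position: [534.0, -30.6, 153.8]
orientation: [0.0, 1.0, 0.01, 0.0]
contact_force: [1.9, 0.3, -2.4]
opening: 23.6
finger_force: 60.0
now [533.6 -30.5 153.9] yaw 1.11 spin 0.01 | d before spin [ 6.4 -0.4  0.9] after 6.4 -0.4 0.9 F [-0.8  0.4 -2.7] J6 [-0.28  1.27] t 17.7
[]
49 (np.int64(0), np.int64(1), np.int64(270), np.int64(308)) [276.24694607  77.98382558] [275.95200743  94.65478133]
```

```bash
python3 -m jog '[{"dx":-3,"dy":0,"dz":0,"spin":0},{"dx":-4,"dy":0,"dz":0,"spin":0},{"dx":-4,"dy":0,"dz":0,"spin":0},{"dx":-4,"dy":0,"dz":0,"spin":0},{"dx":-4,"dy":0,"dz":0,"spin":0},{"dx":-4,"dy":0,"dz":0,"spin":0}]'
python3 - <<'E'
from h import *
im=bot.get_image("wrist"); go(540,-30,153,1.1)
m=[(n,np.round(r["location"],1).tolist(),round(r["score"],2)) for n in("hook_tip","eye_mid","hook_tool") for r in bot.pinpoint(im,n)]; print(m)
hsv=cv2.cvtColor(im["frame"],cv2.COLOR_RGB2HSV)
B=((hsv[:,:,0]>8)&(hsv[:,:,0]<30)&(hsv[:,:,1]>60)); B[170:]=0; B[:,220:340]&=True; B[:,:220]=0; B[:,340:]=0; y,x=np.nonzero(B); print(len(y), (y.min(),y.max(),x.min(),x.max()) if len(y) else "", px(im,[636,-28,34]), px(im,[600,-28,34]))
save(im,"w6.png",(180,0,380,150),4)
E
```

```text
clock: 18.4
position: [510.8, -31.0, 153.8]
orientation: [0.0, 1.0, 0.01, 0.0]
contact_force: [1.9, -0.0, -2.8]
opening: 23.6
finger_force: 60.0
now [510.2 -30.9 153.8] yaw 1.11 spin 0.01 | d before spin [29.8 -0.3  0.7] after 29.8 -0.4 0.8 F [ 0.8  0.2 -2.6] J6 [-0.29  1.26] t 18.4
[('hook_tip', [597.1, -28.5, 21.7], 0.88), ('eye_mid', [601.4, -36.2, 29.6], 0.59), ('hook_tool', [534.8, -31.3, 139.7], 0.69)]
814 (np.int64(0), np.int64(107), np.int64(257), np.int64(305)) [276.2772891   44.04847145] [275.39072914  95.53043447]
```

```bash
python3 -m jog '[{"dx":-6,"dy":0,"dz":0,"spin":0},{"dx":-6,"dy":0,"dz":0,"spin":0},{"dx":-6,"dy":0,"dz":0,"spin":0},{"dx":-6,"dy":0,"dz":0,"spin":0},{"dx":-6,"dy":0,"dz":0,"spin":0},{"dx":-6,"dy":0,"dz":0,"spin":0},{"dx":-6,"dy":0,"dz":0,"spin":0},{"dx":-6,"dy":0,"dz":0,"spin":0},{"dx":-6,"dy":0,"dz":0,"spin":0},{"dx":-6,"dy":0,"dz":0,"spin":0}]'
python3 -m jog '[{"dx":-6,"dy":0,"dz":0,"spin":0},{"dx":-6,"dy":0,"dz":0,"spin":0},{"dx":-6,"dy":0,"dz":0,"spin":0},{"dx":-6,"dy":0,"dz":0,"spin":0},{"dx":-6,"dy":0,"dz":0,"spin":0},{"dx":-6,"dy":0,"dz":0,"spin":0},{"dx":-6,"dy":0,"dz":0,"spin":0},{"dx":-5,"dy":0,"dz":0,"spin":0}]'
python3 - <<'E'
from h import *
im=bot.get_image("wrist"); go(385,-33,153,1.1)
m=[(n,np.round(r["location"],1).tolist(),round(r["score"],2)) for n in("hook_tip","eye_mid","clamp_grip","clamp_hinge","specimen") for r in bot.pinpoint(im,n)]; print(m)
E
```

```text
clock: 19.6
position: [450.7, -32.2, 153.8]
orientation: [0.0, 1.0, 0.01, 0.0]
contact_force: [2.5, -0.2, -1.5]
opening: 23.6
finger_force: 60.0
clock: 20.4
position: [403.6, -33.0, 153.7]
orientation: [-0.0, 1.0, 0.01, -0.0]
contact_force: [2.0, 0.5, -1.9]
opening: 23.7
finger_force: 60.0
now [402.8 -32.8 153.6] yaw 1.12 spin 0.02 | d before spin [-17.8  -0.2   0.7] after -17.8 -0.2 0.6 F [ 0.2  0.9 -1.8] J6 [-0.38  1.18] t 20.4
[('hook_tip', [488.7, -28.7, 21.6], 0.91), ('eye_mid', [498.0, -38.1, 27.2], 0.84), ('eye_mid', [492.0, -27.6, 24.2], 0.17)]
```

```bash
python3 -m jog '[{"dx":-4,"dy":0,"dz":0,"spin":0},{"dx":-4,"dy":0,"dz":0,"spin":0},{"dx":-3,"dy":0,"dz":0,"spin":0},{"dx":-2,"dy":0,"dz":0,"spin":0}]'
python3 -m jog '[{"dx":-2,"dy":0,"dz":0,"spin":0},{"dx":-2,"dy":0,"dz":0,"spin":0}]'
python3 -m jog '[{"dx":-2,"dy":0,"dz":0,"spin":0},{"dx":-2,"dy":0,"dz":0,"spin":0}]'
python3 -m jog '[{"dx":-2,"dy":0,"dz":0,"spin":0},{"dx":0,"dy":0,"dz":0,"spin":0}]'
```

```text
clock: 21.1
position: [390.9, -33.3, 153.8]
orientation: [0.0, 1.0, 0.01, 0.0]
contact_force: [2.4, -0.8, -2.6]
opening: 23.4
finger_force: 60.0
clock: 21.3
position: [387.1, -33.4, 153.8]
orientation: [0.0, 1.0, 0.01, 0.0]
contact_force: [1.8, -0.4, -2.7]
opening: 23.6
finger_force: 60.0
clock: 21.5
position: [383.0, -33.5, 153.8]
orientation: [0.0, 1.0, 0.01, 0.0]
contact_force: [1.3, 0.5, -3.2]
opening: 23.7
finger_force: 60.0
clock: 21.7
position: [380.9, -33.4, 153.8]
orientation: [-0.0, 1.0, 0.01, -0.0]
contact_force: [1.5, 0.1, -1.8]
opening: 23.2
finger_force: 60.0
```

```bash
python3 -m jog '[{"dx":-2,"dy":0,"dz":0,"spin":0},{"dx":-2,"dy":0,"dz":0,"spin":0}]'
python3 -m jog '[{"dx":-2,"dy":0,"dz":0,"spin":0},{"dx":0,"dy":0,"dz":0,"spin":0}]'
python3 - <<'E'
from h import *
im=bot.get_image("wrist"); go(385,-33,153,1.1)
m=[(n,np.round(r["location"],1).tolist(),round(r["score"],2)) for n in("hook_tip","eye_mid","clamp_grip","clamp_hinge","specimen") for r in bot.pinpoint(im,n)]; print(m)
E
```

```text
clock: 21.9
position: [378.4, -33.7, 153.7]
orientation: [-0.0, 1.0, 0.01, 0.002]
contact_force: [12.6, 2.0, -15.4]
opening: 23.5
finger_force: 60.0
clock: 22.1
position: [377.2, -33.8, 154.1]
orientation: [0.0, 1.0, 0.009, 0.003]
contact_force: [10.0, 2.0, -5.1]
opening: 23.4
finger_force: 60.0
now [377.2 -33.8 154.2] yaw 1.08 spin -0.02 | d before spin [ 7.8 -0.7  1.3] after 7.8 -0.7 1.2 F [ 8.5  2.8 -4.8] J6 [-0.41  1.14] t 22.1
[('hook_tip', [468.2, -29.6, 23.7], 0.73), ('eye_mid', [472.8, -40.5, 29.5], 0.83), ('clamp_hinge', [380.0, 100.4, -0.4], 0.45)]
```

```bash
python3 -m jog '[{"dx":4,"dy":0,"dz":0,"spin":0},{"dx":2,"dy":0,"dz":0,"spin":0},{"dx":0,"dy":0,"dz":-6,"spin":0},{"dx":0,"dy":0,"dz":-8,"spin":0},{"dx":0,"dy":0,"dz":-10,"spin":0},{"dx":0,"dy":0,"dz":0,"spin":0}]'
python3 - <<'E'
from h import *
im=bot.get_image("wrist"); go(403.6,258.3,212,10.3)
m=[(n,np.round(r["location"],1).tolist(),round(r["score"],2)) for n in("hook_tip","eye_mid") for r in bot.pinpoint(im,n)]; print(m)
E
```

```text
clock: 23.0
position: [381.1, -33.6, 178.6]
orientation: [0.0, 1.0, 0.01, 0.0]
contact_force: [0.3, -0.1, -1.9]
opening: 23.5
finger_force: 60.0
now [380.9 -33.5 178.1] yaw 1.12 spin -9.18 | d before spin [  28.4 -291.3  -34.1] after 74.5 -283.1 -33.9 F [-0.5  0.4 -0.9] J6 [-0.4   1.15] t 23.1
[('hook_tip', [467.4, -30.6, 50.4], 0.87), ('eye_mid', [469.9, -38.6, 28.5], 0.83)]
```

```bash
python3 -m jog '[{"dx":0,"dy":0,"dz":-34,"spin":-4.6},{"dx":0,"dy":0,"dz":0,"spin":-4.6},{"dx":9.3,"dy":-35.4,"dz":0,"spin":0},{"dx":9.3,"dy":-35.4,"dz":0,"spin":0},{"dx":9.3,"dy":-35.4,"dz":0,"spin":0},{"dx":9.3,"dy":-35.4,"dz":0,"spin":0},{"dx":9.3,"dy":-35.4,"dz":0,"spin":0},{"dx":9.3,"dy":-35.4,"dz":0,"spin":0},{"dx":9.3,"dy":-35.4,"dz":0,"spin":0},{"dx":9.3,"dy":-35.4,"dz":0,"spin":0}]'
python3 -m jog '[{"dx":0,"dy":0,"dz":0,"spin":0},{"dx":0,"dy":0,"dz":0,"spin":0}]' 0 15
python3 - <<'E'
from h import *
a=np.radians(10.3); ax=np.array([np.cos(a),np.sin(a)]); b=np.array([-ax[1],ax[0]])
p=np.array([493.7,294])-33.5*ax-19*b
go(*p,212,10.3)
im=bot.get_image("wrist")
for n in("hook_tip",):
  for r in bot.pinpoint(im,n): L=np.array(r["location"]); print(n,L.round(1),r["score"],((L[:2]-[493.7,294])@ax).round(1),((L[:2]-[493.7,294])@b).round(1))
E
```

```text
clock: 24.15
position: [403.2, 259.9, 211.1]
orientation: [0.0, 0.996, 0.09, -0.001]
contact_force: [1.1, -0.1, -1.8]
opening: 22.9
finger_force: 60.0
clock: 24.35
position: [403.1, 258.6, 211.0]
orientation: [0.0, 0.996, 0.091, -0.001]
contact_force: [-0.2, -0.1, -1.6]
opening: 23.9
finger_force: 15.0
now [403.1 258.6 211. ] yaw 10.4 spin 0.1 | d before spin [61.9  0.5 -1.1] after 61.9 0.4 -1.0 F [-0.2 -0.1 -1.6] J6 [0.32 1.71] t 24.4
```

```bash
python3 -m jog '[{"dx":8,"dy":0,"dz":0,"spin":0},{"dx":7,"dy":0,"dz":0,"spin":0},{"dx":7,"dy":0,"dz":0,"spin":0},{"dx":7,"dy":0,"dz":0,"spin":0},{"dx":7,"dy":0,"dz":0,"spin":0},{"dx":7,"dy":0,"dz":0,"spin":0},{"dx":7,"dy":0,"dz":0,"spin":0},{"dx":7,"dy":0,"dz":0,"spin":0},{"dx":5.5,"dy":0,"dz":0,"spin":0},{"dx":0,"dy":0,"dz":0,"spin":0}]' 0 15
python3 -m jog '[{"dx":-15,"dy":0,"dz":0,"spin":0},{"dx":-10,"dy":-19,"dz":0,"spin":0},{"dx":0,"dy":0,"dz":0,"spin":0},{"dx":0,"dy":0,"dz":0,"spin":0}]'
python3 - <<'E'
from h import *
a=np.radians(10.3); ax=np.array([np.cos(a),np.sin(a)]); b=np.array([-ax[1],ax[0]])
go(493.5,293.6,190,10.3)
im=bot.get_image("wrist"); P=cloud(im); c=bot.read_state()["position"][:2]
q=(P[:,:2]-c)@np.c_[ax,b]; 
fl=(abs(q[:,0])<45)&(abs(q[:,1])<24)&(P[:,2]>185)&(P[:,2]<215)
F=P[fl]; qf=q[fl]
A=np.c_[qf,np.ones(len(qf))]; k=abs(qf[:,0]-18)<6
print(fl.sum(),k.sum(), np.linalg.lstsq(A[k],F[k,2],rcond=None)[0].round(3) if k.sum()>10 else "")
for z in range(180,250,5):
    s=(abs(q[:,0])<60)&(abs(q[:,1])<10)&(abs(P[:,2]-z)<2.5); print(z,s.sum(),q[s,0].min().round(1) if s.any() else "",q[s,0].max().round(1) if s.any() else "")
for r in bot.pinpoint(im,"hook_tip"): L=np.array(r["location"]); print(L.round(1),(L[:2]-c)@ax,r["score"])
E
```

```text
clock: 25.45
position: [466.1, 269.8, 211.8]
orientation: [-0.0, 0.996, 0.09, 0.001]
contact_force: [-0.4, -0.3, -0.6]
opening: 24.0
finger_force: 15.0
clock: 25.85
position: [437.7, 283.9, 211.9]
orientation: [-0.0, 0.996, 0.09, 0.001]
contact_force: [-0.2, -0.0, -1.5]
opening: 23.5
finger_force: 15.0
now [437.7 283.9 211.9] yaw 10.36 spin 0.06 | d before spin [56.6  0.5 22. ] after 56.6 0.5 21.9 F [-0.2 -0.  -1.5] J6 [0.35 1.74] t 25.9
3225 2138 [ -0.758   0.    211.077]
180 0  
185 0  
190 20 22.2 22.6
195 827 10.4 23.1
200 139 10.8 22.1
205 136 11.1 12.7
210 158 11.4 12.9
215 159 11.4 13.1
220 189 11.6 13.2
225 201 11.6 13.4
230 226 12.0 13.6
235 247 12.2 13.9
240 291 12.3 14.1
245 303 12.5 14.5
[414.6 279.6  60.6] -23.616708327360744 0.55
```

```bash
python3 -m jog '[{"dx":20,"dy":0.5,"dz":0,"spin":0},{"dx":20,"dy":0,"dz":0,"spin":0},{"dx":14,"dy":0,"dz":0,"spin":0},{"dx":2.6,"dy":0,"dz":0,"spin":0},{"dx":0,"dy":0,"dz":12,"spin":0},{"dx":0,"dy":0,"dz":8,"spin":0},{"dx":0,"dy":0,"dz":4,"spin":0},{"dx":0,"dy":0,"dz":1.5,"spin":0},{"dx":0,"dy":0,"dz":0,"spin":0}]' 0 5
python3 -m jog '[{"dx":0,"dy":0,"dz":0,"spin":0},{"dx":0,"dy":0,"dz":0,"spin":0}]' 60
```

```text
clock: 26.85
position: [492.7, 293.5, 186.4]
orientation: [-0.0, 0.996, 0.09, 0.0]
contact_force: [-0.0, 0.4, -0.9]
opening: 24.1
finger_force: 5.0
clock: 27.05
position: [493.2, 293.6, 186.6]
orientation: [-0.0, 0.996, 0.09, 0.001]
contact_force: [0.8, -0.9, -0.9]
opening: 38.1
finger_force: 0.0
```

```bash
python3 -m jog '[{"dx":0,"dy":0,"dz":0,"spin":0},{"dx":0,"dy":0,"dz":-30,"spin":0},{"dx":0,"dy":0,"dz":-45,"spin":0},{"dx":0,"dy":0,"dz":-45,"spin":0},{"dx":0,"dy":45,"dz":0,"spin":8.5},{"dx":0,"dy":45,"dz":0,"spin":0},{"dx":0,"dy":45,"dz":0,"spin":0},{"dx":0,"dy":45,"dz":0,"spin":0},{"dx":0,"dy":45,"dz":0,"spin":0},{"dx":0,"dy":45,"dz":0,"spin":0}]' 100
python3 -m jog '[{"dx":20,"dy":40,"dz":0,"spin":0},{"dx":20,"dy":20,"dz":0,"spin":0},{"dx":0,"dy":0,"dz":0,"spin":0},{"dx":0,"dy":0,"dz":0,"spin":0}]'
python3 - <<'E'
from h import *
go(561,-38,300,91.1)
im=bot.get_image("wrist"); save(im,"w7.png",s=1.4)
for n in ["clamp_grip","clamp_hinge","specimen","spare","eye_mid","nest_spare"]: print(n,[(np.round(r["location"],1).tolist(),round(r["score"],2),px(im,r["location"]).round(0).tolist()) for r in bot.pinpoint(im,n)[:3]])
im2=bot.get_image("scene")
for n in ["hook_tool","hook_tip","clamp_grip","clamp_hinge","specimen"]: print("S",n,[(np.round(r["location"],1).tolist(),round(r["score"],2)) for r in bot.pinpoint(im2,n)[:3]])
P=cloud(im)
R=(P[:,0]>480)&(P[:,0]<612)&(P[:,1]>-130)&(P[:,1]<60)
for nm,lo,hi in[("handle",95,118),("arm",64,80),("block",54,62)]:
    Q=P[R&(P[:,2]>lo)&(P[:,2]<hi)]
    if len(Q)>10: r=cv2.minAreaRect(Q[:,:2].astype(np.float32)); print(nm,len(Q),np.round(r[0],1),np.round(r[1],1),round(r[2],1),np.median(Q[:,2]).round(1),Q[:,:2].min(0).round(1),Q[:,:2].max(0).round(1))
E
```

```text
clock: 28.05
position: [507.9, 22.6, 306.5]
orientation: [0.0, 1.0, 0.016, 0.0]
contact_force: [1.8, -0.1, -0.1]
opening: 88.2
finger_force: 0.0
clock: 28.45
position: [549.9, -34.3, 306.0]
orientation: [-0.0, 1.0, 0.016, -0.0]
contact_force: [-0.6, 0.7, 0.1]
opening: 88.5
finger_force: 0.0
now [549.9 -34.3 306. ] yaw 1.79 spin -89.31 | d before spin [11.  4.  6.] after -3.9 11.1 6.0 F [-0.6  0.7  0.1] J6 [-0.28  1.26] t 28.4
clamp_grip [([559.6, -85.1, 99.0], 0.7, [323.0, 176.0])]
clamp_hinge [([556.8, 23.3, 70.5], 0.85, [229.0, 171.0])]
specimen [([558.8, -38.7, 16.9], 0.68, [280.0, 163.0])]
spare [([612.1, -34.6, 24.6], 0.57, [279.0, 123.0]), ([473.0, 290.0, 32.4], 0.54, [40.0, 220.0])]
eye_mid [([472.7, -37.7, 26.9], 0.73, [277.0, 226.0])]
nest_spare [([611.1, -35.1, 22.3], 0.74, [279.0, 124.0])]
S hook_tool [([714.1, 170.5, 22.9], 0.9), ([490.2, 294.5, 166.8], 0.87)]
S hook_tip [([718.0, 304.7, 54.1], 0.9)]
S clamp_grip [([559.8, 15.6, 66.0], 0.71), ([363.0, -137.8, -0.9], 0.69), ([560.0, -83.0, 98.2], 0.54)]
S clamp_hinge [([561.6, 17.0, 67.9], 0.6)]
S specimen []
handle 217 [561. -80.] [14.3 14. ] 2.5 111.7 [553.8 -87.1] [568.2 -72.9]
arm 1115 [559.1 -27.7] [ 26.3 117.8] 0.4 68.6 [545.5 -86.5] [571.9  31.1]
block 661 [560.  -28.3] [ 45.1 116.6] 1.9 56.5 [537.5 -86.4] [583.1  30.4]
```

View pics/w7.png

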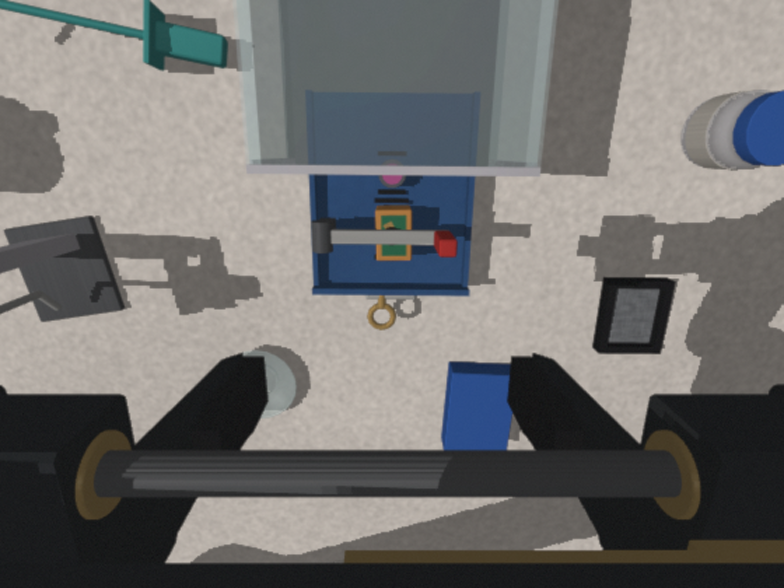

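```bash
python3 -m jog '[{"dx":0,"dy":0,"dz":10,"spin":-8.5},{"dx":0,"dy":0,"dz":10,"spin":-8.5},{"dx":0,"dy":0,"dz":10,"spin":-8.5},{"dx":0,"dy":0,"dz":10,"spin":-8.5},{"dx":0,"dy":0,"dz":10,"spin":-8.5},{"dx":0,"dy":0,"dz":10,"spin":-8.5},{"dx":0,"dy":0,"dz":10,"spin":-8.5},{"dx":0,"dy":0,"dz":10,"spin":-8.5},{"dx":0,"dy":0,"dz":10,"spin":-8.5},{"dx":0,"dy":0,"dz":10,"spin":-8.5}]' 45
python3 -m jog '[{"dx":0,"dy":0,"dz":0,"spin":-4.3},{"dx":-45,"dy":11,"dz":0,"spin":0},{"dx":0,"dy":0,"dz":0,"spin":0},{"dx":0,"dy":0,"dz":0,"spin":0}]'
python3 - <<'E'
from h import *
go(561,-80,83.5,91.1)
im=bot.get_image("wrist"); P=cloud(im)
R=(P[:,0]>480)&(P[:,0]<612)&(P[:,1]>-130)&(P[:,1]<60)
for nm,lo,hi in[("handle",95,118)]:
    Q=P[R&(P[:,2]>lo)&(P[:,2]<hi)]
    if len(Q)>10: r=cv2.minAreaRect(Q[:,:2].astype(np.float32)); print(nm,len(Q),np.round(r[0],1),np.round(r[1],1),round(r[2],1),np.median(Q[:,2]).round(1))
E
```

```text
clock: 30.1
position: [550.0, -34.4, 205.8]
orientation: [0.0, 0.724, 0.689, 0.0]
contact_force: [0.2, 0.1, -0.0]
opening: 39.4
finger_force: 0.0
clock: 30.5
position: [561.8, -79.7, 206.0]
orientation: [-0.0, 0.701, 0.713, -0.0]
contact_force: [0.6, 0.1, -0.5]
opening: 39.3
finger_force: 0.0
now [561.8 -79.7 206. ] yaw 91.02 spin -0.08 | d before spin [ -0.3  -0.8 122.5] after -0.3 -0.9 122.5 F [ 0.6  0.1 -0.5] J6 [-0.35 -0.37] t 30.5
handle 382 [561.  -79.3] [13.8 13.9] 1.0 111.7
```

```bash
python3 -m jog '[{"dx":0,"dy":-0.8,"dz":45,"spin":0},{"dx":0,"dy":0,"dz":45,"spin":0},{"dx":0,"dy":0,"dz":25,"spin":0},{"dx":0,"dy":0,"dz":7.5,"spin":0},{"dx":0,"dy":0,"dz":0,"spin":0}]'
python3 -m jog '[{"dx":0,"dy":0,"dz":0,"spin":0},{"dx":0,"dy":0,"dz":0,"spin":0},{"dx":0,"dy":0,"dz":0,"spin":0},{"dx":0,"dy":0,"dz":0,"spin":0},{"dx":0,"dy":0,"dz":0,"spin":0},{"dx":0,"dy":0,"dz":0,"spin":0}]' 0 8
python3 - <<'E'
import numpy as np
yh,zh=23.5,66; s=(-80-yh, 102-zh); r=np.hypot(*s); p0=np.arctan2(s[1],-s[0])
prev=None
for f in np.arange(0,1.81,.15):
    p=np.array([-r*np.cos(p0+f), r*np.sin(p0+f)])
    if prev is not None: print(round(f,2),(p-prev).round(1),p.round(0))
    prev=p
E
```

```text
clock: 31.05
position: [561.0, -78.5, 83.7]
orientation: [-0.0, 0.7, 0.714, -0.0]
contact_force: [0.6, 0.0, 0.9]
opening: 39.5
finger_force: 0.0
clock: 31.65
position: [561.3, -79.3, 84.6]
orientation: [0.001, 0.7, 0.714, 0.0]
contact_force: [-1.5, 1.6, 6.4]
opening: 13.7
finger_force: 8.0
0.15 [ 6.5 15.1] [-97.  51.]
0.3 [ 8.7 13.9] [-88.  65.]
0.45 [10.7 12.5] [-78.  77.]
0.6 [12.4 10.7] [-65.  88.]
0.75 [13.9  8.7] [-51.  97.]
0.9 [15.1  6.6] [-36. 103.]
1.05 [15.9  4.2] [-20. 108.]
1.2 [16.3  1.8] [ -4. 110.]
1.35 [16.4 -0.6] [ 12. 109.]
1.5 [16.1 -3.1] [ 29. 106.]
1.65 [15.5 -5.5] [ 44. 100.]
1.8 [14.5 -7.7] [59. 93.]
```

```bash
python3 -m jog '[{"dx":3,"dy":0,"dz":-7.5,"spin":0},{"dx":3.5,"dy":0,"dz":-7.6,"spin":0},{"dx":4.3,"dy":0,"dz":-7,"spin":0},{"dx":4.4,"dy":0,"dz":-6.9,"spin":0},{"dx":10.7,"dy":0,"dz":-12.5,"spin":0},{"dx":12.4,"dy":0,"dz":-10.7,"spin":0}]'
python3 -m jog '[{"dx":13.9,"dy":0,"dz":-8.7,"spin":0},{"dx":15.1,"dy":0,"dz":-6.6,"spin":0},{"dx":15.9,"dy":0,"dz":-4.2,"spin":0},{"dx":16.3,"dy":0,"dz":-1.8,"spin":0},{"dx":16.4,"dy":0,"dz":0.6,"spin":0},{"dx":16.1,"dy":0,"dz":3.1,"spin":0},{"dx":15.5,"dy":0,"dz":5.5,"spin":0},{"dx":0,"dy":0,"dz":0,"spin":0}]'
```

```text
clock: 32.25
position: [560.4, -40.7, 137.2]
orientation: [0.0, 0.7, 0.714, -0.0]
contact_force: [0.6, -2.4, 0.7]
opening: 13.9
finger_force: 8.0
clock: 33.05
position: [557.3, 70.6, 146.7]
orientation: [-0.001, 0.699, 0.715, -0.001]
contact_force: [-1.9, 0.5, 0.9]
opening: 14.2
finger_force: 8.0
```

```bash
python3 -m jog '[{"dx":0,"dy":0,"dz":0,"spin":0},{"dx":0,"dy":0,"dz":0,"spin":0},{"dx":0,"dy":0,"dz":0,"spin":0},{"dx":0,"dy":0,"dz":-20,"spin":0},{"dx":0,"dy":0,"dz":-30,"spin":0},{"dx":0,"dy":0,"dz":-40,"spin":0},{"dx":-35,"dy":0,"dz":-20,"spin":8.5},{"dx":-35,"dy":0,"dz":0,"spin":8.5},{"dx":-30,"dy":0,"dz":0,"spin":8.5}]' 45
python3 - <<'E'
from h import *
go(561,-35,300,1.1)
im=bot.get_image("scene"); im2=bot.get_image("wrist")
for n in ["clamp_grip","clamp_hinge","specimen","eye_mid"]:
  for i in (im,im2): print(n,[(np.round(r["location"],1).tolist(),round(r["score"],2)) for r in bot.pinpoint(i,n)[:3]])
E
```

```text
clock: 33.95
position: [546.2, -32.2, 258.7]
orientation: [0.001, 0.842, 0.539, 0.001]
contact_force: [-0.5, -1.8, 0.4]
opening: 39.8
finger_force: 0.0
now [546.2 -32.2 258.7] yaw 65.21 spin 64.11 | d before spin [  3.7  14.7 -41.2] after 14.8 3.0 -41.3 F [-0.5 -1.8  0.4] J6 [-0.28  0.16] t 34.0
clamp_grip [([557.2, 129.2, 50.8], 0.82)]
clamp_grip [([555.1, 125.2, 46.8], 0.8)]
clamp_hinge [([562.2, 18.4, 68.9], 0.72)]
clamp_hinge [([558.5, 23.7, 67.7], 0.72)]
specimen [([563.6, -38.3, 20.3], 0.56), ([556.9, 129.5, 50.3], 0.5)]
specimen [([561.4, -41.3, 19.7], 0.68)]
eye_mid [([477.0, -41.4, 36.0], 0.75)]
eye_mid [([475.0, -41.5, 28.4], 0.92)]
```

```bash
python3 -m jog '[{"dx":0,"dy":0,"dz":0,"spin":8.5},{"dx":0,"dy":0,"dz":0,"spin":8.5},{"dx":0,"dy":0,"dz":0,"spin":8.5},{"dx":0,"dy":0,"dz":0,"spin":8.5},{"dx":0,"dy":0,"dz":0,"spin":8.5},{"dx":0,"dy":0,"dz":0,"spin":8.5},{"dx":0,"dy":0,"dz":0,"spin":8.5},{"dx":0,"dy":0,"dz":0,"spin":4.6},{"dx":0,"dy":0,"dz":0,"spin":0}]' 65
python3 - <<'E'
from h import *
im=bot.get_image("wrist"); P=cloud(im)
R=(P[:,0]>500)&(P[:,0]<612)&(P[:,1]>-90)&(P[:,1]<8)
Q=P[R&(P[:,2]>52)&(P[:,2]<64)]
r=cv2.minAreaRect(Q[:,:2].astype(np.float32)); print(len(Q),np.round(r[0],1),np.round(r[1],1),round(r[2],1),np.median(Q[:,2]).round(1),Q[:,:2].min(0),Q[:,:2].max(0))
go(*r[0],25.5,1.1)
print([(np.round(x["location"],1).tolist(),round(x["score"],2)) for x in bot.pinpoint(im,"specimen")[:2]])
E
```

```text
clock: 35.35
position: [546.2, -29.8, 258.0]
orientation: [-0.0, 1.0, 0.013, -0.0]
contact_force: [0.5, -1.0, 0.0]
opening: 57.1
finger_force: 0.0
1213 [560.4 -39.1] [46.  31.7] 3.1 56.5 [536.92662863 -55.8276851 ] [584.04813331 -22.63809882]
now [546.2 -29.9 258. ] yaw 1.67 spin 0.57 | d before spin [ 13.9   9.6 232.5] after 14.0 9.5 232.5 F [-0.1  0.2 -0.3] J6 [-0.27  1.27] t 35.4
[([559.9, -39.8, 18.2], 0.62)]
```

```bash
python3 -m jog '[{"dx":14,"dy":9.5,"dz":30,"spin":0},{"dx":0,"dy":0,"dz":48,"spin":0},{"dx":0,"dy":0,"dz":48,"spin":0},{"dx":0,"dy":0,"dz":48,"spin":0},{"dx":0,"dy":0,"dz":30,"spin":0},{"dx":0,"dy":0,"dz":18,"spin":0},{"dx":0,"dy":0,"dz":10,"spin":0},{"dx":0,"dy":0,"dz":0,"spin":0},{"dx":0,"dy":0,"dz":0,"spin":0}]'
python3 -m jog '[{"dx":0,"dy":0,"dz":0,"spin":0},{"dx":0,"dy":0,"dz":0,"spin":0},{"dx":0,"dy":0,"dz":0,"spin":0},{"dx":0,"dy":0,"dz":0,"spin":0},{"dx":0,"dy":0,"dz":0,"spin":0},{"dx":0,"dy":0,"dz":0,"spin":0},{"dx":0,"dy":0,"dz":0,"spin":0}]' 0 15
```

```text
clock: 36.35
position: [561.0, -39.5, 26.9]
orientation: [0.0, 1.0, 0.014, 0.001]
contact_force: [-0.1, -0.3, 0.3]
opening: 56.7
finger_force: 0.0
clock: 37.05
position: [560.6, -39.4, 26.5]
orientation: [0.0, 1.0, 0.013, 0.0]
contact_force: [-1.3, 0.5, 5.0]
opening: 31.7
finger_force: 15.0
```

```bash
python3 -m jog '[{"dx":0,"dy":0,"dz":-5,"spin":0},{"dx":0,"dy":0,"dz":-10,"spin":0},{"dx":0,"dy":0,"dz":-25,"spin":0},{"dx":0,"dy":0,"dz":-45,"spin":0},{"dx":0,"dy":0,"dz":-45,"spin":0},{"dx":-20,"dy":30,"dz":-30,"spin":0},{"dx":-25,"dy":40,"dz":0,"spin":0},{"dx":-25,"dy":40,"dz":0,"spin":0},{"dx":-25,"dy":40,"dz":0,"spin":0},{"dx":-25,"dy":40,"dz":0,"spin":0}]'
python3 -m jog '[{"dx":-20,"dy":40,"dz":0,"spin":0},{"dx":-10,"dy":26,"dz":0,"spin":0},{"dx":0,"dy":0,"dz":0,"spin":0},{"dx":0,"dy":0,"dz":0,"spin":0}]'
python3 - <<'E'
from h import *
im=bot.get_image("wrist"); go(472,-293,100,2.5)
for n in ["rest","rest_floor"]: print(n,[(np.round(r["location"],1).tolist(),round(r["score"],2)) for r in bot.pinpoint(im,n)[:2]])
P=cloud(im); R=(abs(P[:,0]-472)<65)&(abs(P[:,1]+294)<60)
for nm,lo,hi in [("rim",12,20),("floor",5,11)]:
    Q=P[R&(P[:,2]>lo)&(P[:,2]<hi)]
    if len(Q)>20: r=cv2.minAreaRect(Q[:,:2].astype(np.float32)); print(nm,len(Q),np.round(r[0],1),np.round(r[1],1),round(r[2],1),np.median(Q[:,2]),Q[:,:2].min(0).round(),Q[:,:2].max(0).round())
E
```

```text
clock: 38.05
position: [444.2, -233.7, 186.8]
orientation: [0.0, 1.0, 0.013, 0.0]
contact_force: [0.9, -0.7, -1.7]
opening: 32.0
finger_force: 15.0
clock: 38.45
position: [417.0, -299.2, 186.3]
orientation: [-0.0, 1.0, 0.013, 0.0]
contact_force: [0.9, -0.4, -0.9]
opening: 31.5
finger_force: 15.0
now [ 417.3 -298.6  186.3] yaw 1.52 spin -0.98 | d before spin [54.8 -4.1 86.3] after 54.9 -3.2 86.3 F [-0.2  0.6 -1.3] J6 [-0.85  0.69] t 38.5
rest [([477.6, -294.7, 1.2], 0.86)]
rest_floor [([470.3, -293.0, 7.2], 0.83)]
rim 2408 [ 474.  -293.9] [79.9 66.1] 1.4 14.236477345463811 [ 433. -328.] [ 515. -260.]
floor 3411 [ 473.5 -294. ] [63.8 50.3] 1.4 6.8111040842806005 [ 441. -320.] [ 506. -268.]
```

```bash
python3 -m jog '[{"dx":-32,"dy":0,"dz":30,"spin":0},{"dx":0,"dy":0,"dz":48,"spin":0},{"dx":0,"dy":0,"dz":48,"spin":0},{"dx":0,"dy":0,"dz":35,"spin":0},{"dx":0,"dy":0,"dz":13,"spin":0},{"dx":0,"dy":0,"dz":4,"spin":0},{"dx":0,"dy":0,"dz":1,"spin":0},{"dx":0,"dy":0,"dz":1,"spin":0},{"dx":0,"dy":0,"dz":0,"spin":0}]'
python3 -m jog '[{"dx":0,"dy":0,"dz":1,"spin":0},{"dx":0,"dy":0,"dz":0,"spin":0}]'
```

```text
clock: 39.5
position: [385.6, -300.3, 6.9]
orientation: [0.001, 1.0, 0.013, 0.001]
contact_force: [0.1, 0.4, -1.0]
opening: 31.7
finger_force: 15.0
clock: 39.7
position: [385.3, -300.2, 5.4]
orientation: [0.0, 1.0, 0.013, 0.0]
contact_force: [-0.6, -0.2, -1.3]
opening: 31.9
finger_force: 15.0
```

```bash
python3 -m jog '[{"dx":0,"dy":0,"dz":0.6,"spin":0},{"dx":0,"dy":0,"dz":0.4,"spin":0},{"dx":0,"dy":0,"dz":0,"spin":0}]'
python3 -m jog '[{"dx":0,"dy":0,"dz":0,"spin":0},{"dx":0,"dy":0,"dz":0,"spin":0},{"dx":0,"dy":0,"dz":-4,"spin":0},{"dx":0,"dy":0,"dz":-4,"spin":0},{"dx":0,"dy":0,"dz":0,"spin":0}]' 46
python3 -m jog '[{"dx":0,"dy":0,"dz":0,"spin":0},{"dx":0,"dy":0,"dz":0,"spin":0},{"dx":0,"dy":0,"dz":0,"spin":0},{"dx":0,"dy":0,"dz":0,"spin":0},{"dx":0,"dy":0,"dz":0,"spin":0}]' 0 15
```

```text
clock: 40.0
position: [385.3, -300.2, 4.5]
orientation: [0.0, 1.0, 0.013, 0.0]
contact_force: [-1.2, 1.3, 5.8]
opening: 32.1
finger_force: 15.0
clock: 40.5
position: [385.4, -300.3, 12.6]
orientation: [0.0, 1.0, 0.013, 0.0]
contact_force: [-0.3, 0.5, -0.0]
opening: 40.5
finger_force: 0.0
clock: 41.0
position: [385.2, -300.1, 12.1]
orientation: [0.0, 1.0, 0.013, 0.0]
contact_force: [-0.8, 0.3, 4.7]
opening: 31.9
finger_force: 15.0
```

```bash
python3 -m jog '[{"dx":0,"dy":0,"dz":-10,"spin":0},{"dx":0,"dy":0,"dz":-40,"spin":0},{"dx":30,"dy":-2,"dz":-10,"spin":0},{"dx":30,"dy":-1.8,"dz":0,"spin":0},{"dx":28.7,"dy":0,"dz":0,"spin":0},{"dx":0,"dy":0,"dz":30,"spin":0},{"dx":0,"dy":0,"dz":15,"spin":0},{"dx":0,"dy":0,"dz":4,"spin":0},{"dx":0,"dy":0,"dz":1,"spin":0},{"dx":0,"dy":0,"dz":0,"spin":0}]'
python3 -c "
from h import *
go(473.8,-294,20.4,1.4)"
```

```text
clock: 42.0
position: [474.0, -294.3, 22.9]
orientation: [0.0, 1.0, 0.013, 0.0]
contact_force: [-0.1, -0.1, -0.4]
opening: 32.1
finger_force: 15.0
now [ 474.  -294.3   22.9] yaw 1.5 spin 0.1 | d before spin [-0.2 -0.3  2.5] after -0.2 -0.3 2.5 F [-0.1 -0.1 -0.4] J6 [-0.77  0.78] t 42.0
```

```bash
python3 -m jog '[{"dx":0,"dy":0,"dz":1,"spin":0},{"dx":0,"dy":0,"dz":0.7,"spin":0},{"dx":0,"dy":0,"dz":0.5,"spin":0},{"dx":0,"dy":0,"dz":0,"spin":0}]'
python3 -m jog '[{"dx":0,"dy":0,"dz":0.4,"spin":0},{"dx":0,"dy":0,"dz":0,"spin":0}]'
```

```text
clock: 42.4
position: [473.9, -294.1, 20.2]
orientation: [0.0, 1.0, 0.013, 0.0]
contact_force: [0.1, -0.4, 1.1]
opening: 31.7
finger_force: 15.0
clock: 42.6
position: [473.9, -294.1, 20.1]
orientation: [0.0, 1.0, 0.013, 0.0]
contact_force: [-1.9, 0.6, 6.6]
opening: 31.7
finger_force: 15.0
```

Contact with the tray floor; release and retreat, then check everything.

```bash
python3 -m jog '[{"dx":0,"dy":0,"dz":0,"spin":0},{"dx":0,"dy":0,"dz":0,"spin":0},{"dx":0,"dy":0,"dz":0,"spin":0},{"dx":0,"dy":0,"dz":-20,"spin":0},{"dx":0,"dy":0,"dz":-40,"spin":0},{"dx":0,"dy":0,"dz":-45,"spin":0},{"dx":0,"dy":0,"dz":-45,"spin":0},{"dx":-30,"dy":0,"dz":-40,"spin":0},{"dx":0,"dy":0,"dz":0,"spin":0},{"dx":0,"dy":0,"dz":0,"spin":0}]' 60
python3 - <<'E'
from h import *
im=bot.get_image("wrist"); P=cloud(im)
Q=P[(abs(P[:,0]-474)<50)&(abs(P[:,1]+294)<45)&(P[:,2]>36)&(P[:,2]<52)]
r=cv2.minAreaRect(Q[:,:2].astype(np.float32)); print(len(Q),np.round(r[0],1),np.round(r[1],1),round(r[2],1),np.median(Q[:,2]),np.percentile(Q[:,2],[5,95]))
for c in("scene","top"):
    im=bot.get_image(c)
    for n in ["hook_tool","clamp_grip","specimen","nest_spare","spare","eye_mid","oil_bottle","jar","slide_box","dish","geode"]: print(c,n,[(np.round(x["location"]).tolist(),round(x["score"],2)) for x in bot.pinpoint(im,n)[:2]])
    P=cloud(im)
    for nm,zs in [("handle",(200,235)),("flange",(171,178))]:
        Q=P[(P[:,2]>zs[0])&(P[:,2]<zs[1])&(np.hypot(P[:,0]-494,P[:,1]-294)<50)]
        if len(Q)>10: R=cv2.minAreaRect(Q[:,:2].astype(np.float32)); print(nm,len(Q),np.round(R[0],1),np.round(R[1],1),round(R[2],1),Q[:,2].max().round(1))
E
```

```text
clock: 43.6
position: [443.6, -294.8, 209.8]
orientation: [0.0, 1.0, 0.013, 0.0]
contact_force: [-0.1, 1.1, -0.8]
opening: 52.9
finger_force: 0.0
1520 [ 474.1 -293.3] [45.3 31.4] 2.1 42.55970336765418 [41.03546822 43.96021398]
scene hook_tool [([714.0, 172.0, 22.0], 0.86), ([488.0, 295.0, 168.0], 0.64)]
scene clamp_grip [([556.0, 127.0, 50.0], 0.62)]
scene specimen [([476.0, -292.0, 8.0], 0.54)]
scene nest_spare []
scene spare [([562.0, 128.0, 48.0], 0.35)]
scene eye_mid [([476.0, -42.0, 33.0], 0.75), ([479.0, -289.0, 5.0], 0.62)]
scene oil_bottle [([644.0, 376.0, 2.0], 0.75)]
scene jar [([654.0, -340.0, -0.0], 0.65), ([495.0, 290.0, -2.0], 0.34)]
scene slide_box [([360.0, -136.0, 1.0], 0.58)]
scene dish [([475.0, -291.0, 10.0], 0.73), ([478.0, -39.0, 36.0], 0.47)]
scene geode [([548.0, 482.0, 1.0], 0.71), ([378.0, 104.0, -2.0], 0.54)]
handle 144 [493.6 294.1] [26.8 24.6] 11.6 229.1
flange 87 [495.1 294.6] [42.8 46. ] 12.4 177.6
top hook_tool [([494.0, 295.0, 166.0], 0.73), ([715.0, 172.0, 23.0], 0.61)]
top clamp_grip [([557.0, 129.0, 46.0], 0.55)]
top specimen [([609.0, -37.0, 24.0], 0.72), ([475.0, -293.0, 8.0], 0.39)]
top nest_spare [([608.0, -39.0, 24.0], 0.76)]
top spare [([608.0, -37.0, 19.0], 0.56), ([545.0, 478.0, -2.0], 0.28)]
top eye_mid [([476.0, -37.0, 39.0], 0.92)]
top oil_bottle [([646.0, 373.0, -0.0], 0.55)]
top jar [([386.0, 104.0, 1.0], 0.71), ([657.0, -338.0, 4.0], 0.57)]
top slide_box [([358.0, -135.0, -2.0], 0.69)]
top dish [([384.0, 105.0, -0.0], 0.84)]
top geode [([544.0, 477.0, -1.0], 0.86)]
handle 87 [492.8 292.6] [22.3 24.8] 2.9 232.5
flange 133 [500.1 294.2] [63.  55.6] 11.5 177.8
```

```bash
python3 -c "
from plant import bot
print(bot.hand_in())"
```

```text
the job is handed in; nothing more can be done
None
```

I handed the job in at about 44 s. The hook pulled the drawer out to its stop and hangs back in its stand, the clamp lies open, and the amber block stands upright in the rest tray. I set the block down briefly on the bench to grip it higher before it went into the tray. The small mount is still in the drawer, and the other things on the bench are where they were. The judge's verdict was not shown.

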